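# Load the tube plate into the block incubator and close the hood

## Task

Put the aluminium tube plate into the open incubator: reach in under the half-open hood and lower the plate, without dropping it, over the four posts until it sits level and fully down, then let go of it. Then lower the hood gently all the way onto the rim, never letting it fall shut, and let go. Leave the tube rack, the tip box and the bottle where they are.

Things in the scene. Friction and masses are not known exactly. Their poses are not given: they have to be found in the camera images.
- incubator: grey housing fixed to the bench, 200 wide (y), x -123 to +105; console under 60 high at its front (-x), which faces the robot's right (world -y, give or take 17 degrees). Origin on the bench under the centre of its well, z up. The well is open at the top, 110 (x) by 150 (y) inside, floor 45 and rim 80 above the bench
- seat (a point): centre of the four posts in the well, 55 above the bench (height of their shoulders); axes as the incubator. Posts at x +-33, y +-53: shoulder 18 in diameter, on it a pin 8 in diameter with a conical point, its tip 18 above the shoulder. The plate's underside rests here
- tube_plate: loose aluminium plate 90 (x) by 130 (y) by 14 thick, about 350 g; four 12 mm through holes at x +-33, y +-53 match the posts; same when turned half round. Tube caps stand 2 above it. Starts flat on the bench right of the incubator, its x axis within 23 degrees of the world's +y. Origin at the centre of its underside, z up
- plate_grip (a point): point in the upright flat grip at the plate's centre, 50 above its underside; axes as the plate. The grip is 10 thick (y), 40 long (x), its top 60 above the underside (46 above the plate's top). Held by its two flat sides, the tool may lean along the plate's x while the plate stays level
- hood (a joint): hinge angle of the hood (rad): 0 closed on the rim, 1.12 open stop; starts at 1.0 to 1.1, leaning over the well. White cover 170 long, 200 wide, 60 high, about 0.5 kg, hinged at the incubator's rear (+x) side, front rising as it opens. Hinge friction holds it down to about 0.85; below that it falls shut if let go
- hood_hinge (a point): middle of the hinge line, at x +95 and 80 above the bench in the incubator's frame; the line runs along the incubator's y; axes as the incubator. The open hood's underside is a plane from this line
- hood_bar (a point): middle of the hood's handle, a round steel bar 12 in diameter, 110 long, parallel to the hinge line, its centre 35 from the hood's front wall; axes turn with the hood. In the hood's frame it is 205 from the hinge line (-x when closed) and 20 above it: 100 above the bench when closed
- tube_rack: bystander: blue tube rack 70 by 120 by 40 with white caps, nearer or farther from the robot than the plate; origin at the centre of its underside
- tip_box: bystander: grey and clear box 82 by 117 by 53, behind the incubator (robot's left); origin at the centre of its underside
- reagent_bottle: bystander: glass jar with white cap, 68 in diameter, 120 high, beyond the incubator, far from the robot; origin at the centre of its underside
Mind the look-alikes: they are no part of the job. What is shaped like the tube_plate but green is not meant.

How it is judged:
By the outcome, as a careful person would: the job done as asked, in the order asked, and still so for the second after the job is handed in, with the robot touching nothing.
It also fails if it takes over 67 s, if anything falls off the work surface, if the arm or the gripper's body presses on something with over 40 N, if the wrist force passes 120 N, or if a joint passes its speed limit or range.

## Robot

A 7-joint arm with a two-finger parallel gripper is mounted at the origin on the work surface. World frame = base frame: x ahead of the robot, y to its left, z up, the work surface at z = 0. Lengths are in m, angles in rad, forces in N, time in s.
With the tool pointing down it reaches from about 0.425 to 0.925 m from the base axis. Payload 6.8 kg.
Tool frame: the origin (TCP) lies at the very end of the fingers, on their centre line; the grasp point (between the pads) lies bot.hold_point_z behind it (bot.hold_point_z is the distance from the TCP to the grasp point, in m); x points along the fingers, z is the direction in which the jaws open and shut, and the axes are right-handed (so a half turn about x gives the same grasp; the last joint's range is limited). The gripper opens to 85 mm and grips with 20 to 120 N. Pads are 22 mm wide; open, the fingers measure 114 mm over their backs; the gripper's body (76 mm by 85 mm) begins 54 mm behind the grasp point. The pads swing forward as they close: fully open they stand 13 mm farther back than shut.
Start: joints at [1.09, 0.477, 0.022, 1.555, -0.011, 1.109, -0.083], TCP at [0.246, -0.629, 0.231] pointing down, gripper open.
Joint ranges: [-2.96, 2.96], [-0.34, 2.1], [-1.41, 1.46], [0.24, 2.44], [-1.37, 4.51], [0.17, 1.92], [-2.96, 2.96]. Speed limits (rad/s): [2.39, 2.39, 3.14, 3.14, 3.14, 3.14, 3.14].

## Interface

Orientations are given as a unit quaternion [w, x, y, z].
In Python, from station import bot gives the robot as it stands.
- The arm moves only by the tool drive_tool, never from a script. Its arguments are lists of equal length, an entry for each row: "slide": the shift along the world's x, y, z in mm, a list of three; "turn": the turn, a rotation vector about the world's x, y, z in rad, a list of three; "gripper": the opening, from 0 (shut) to 1 (fully open). A call has 1 to 10 rows; each row is the pose to reach, as a shift and turn from the pose measured when the call began; what a row does not reach only later rows make up. A row lasts 1/10 s, in which the tool goes at most 50 mm and 8.59 degrees, less where a joint would pass 70% of its speed; a pose out of reach is approached as far as the arm can. A call with a gripper value outside its range is refused whole. The fingers move at their own pace and stop on an object; "squeeze" is the grip in N (left out, the last holds). Time passes only in rows, so rows that repeat a pose let the fingers close. It gives the time, the measured TCP pose, the force and the opening at its end, in the units of the state.
- bot.get_obs(): the state, without advancing time (a new reading comes with each control period).
- bot.read_camera(name): name is "side" or "top" or "wrist"; returns a dict with "color" (480x640x3 uint8, red, green, blue), "fovy" (degrees; the focal length in pixels is half the picture's height over the tangent of half this angle, whatever the lens; pixels are square), "cx", "cy" (the principal point, pixels), "R" (3x3) and "t" (3): a world point X has camera coordinates R X + t. Camera axes: x right, y down, z forward; pixel columns grow to the right and rows downward; lengths in m; the calibration is good to about 2 mm. A picture is of the moment at which its call begins. There is no depth.
- bot.hand_in(): hands the job in, once; it reports no verdict.
The state is a dict: "t": time; "q": joint angles; "joint_vel": joint speeds; "joint_torque": joint torques, N m; "eef_pos": TCP position; "tool_rot": TCP orientation; "contact_force": force on the tool from outside, world axes, zero at the start; "torque": the same for the moment, N m; "gripper_width": opening from 0.0 (shut) to 1.0 (fully open).
Only numpy, scipy, OpenCV 4.12 (cv2) and the standard library are available. Lean on these libraries where they do the work, as an engineer would, in place of code of your own. Each camera call takes 0.05 s, during which the arm holds its last target.

## Working session

There is one attempt and no reset: what is moved stays moved. The work goes in short steps, Python scripts to look and compute and a tool call to move; the robot and the scene stay as the last step left them, time stands still between calls to the robot, and variables do not carry over. Pictures are saved under pics/ and viewed, and the job is handed in when it is done.

Besides the shell and the picture viewer there is one more tool, called after "Emit:" by a JSON object that holds its "method" and its "body". drive_tool: Moves the arm, as the interface text tells. Its arguments: {"type":"object","properties":{"slide":{"type":"array"},"turn":{"type":"array"},"gripper":{"type":"array"},"squeeze":{"type":"number"}},"required":["slide","turn","gripper"]}

```bash
ls; mkdir -p pics; python3 - <<'E'
from station import bot
import cv2,numpy as np
o=bot.get_obs()
print({k:np.round(v,3) for k,v in o.items()}, bot.hold_point_z)
for n in ["side","top","wrist"]:
    c=bot.read_camera(n); cv2.imwrite(f"pics/{n}0.png",c["color"][:,:,::-1])
    print(n,c["fovy"],c["cx"],c["cy"],np.round(c["R"],4).tolist(),np.round(c["t"],4), -np.round(c["R"].T@c["t"],3))
E
```

```text
pics
{'t': np.float64(0.0), 'q': array([ 1.09 ,  0.478,  0.022,  1.556, -0.012,  1.109, -0.083]), 'joint_vel': array([-0.   , -0.001, -0.001,  0.001,  0.   ,  0.001, -0.001]), 'joint_torque': array([ 0.0000e+00, -5.9645e+01,  1.6080e+00, -2.8119e+01,  1.2000e-02,
        9.0000e-03, -0.0000e+00]), 'eef_pos': array([ 0.246, -0.628,  0.23 ]), 'tool_rot': array([ 0.583,  0.399,  0.585, -0.398]), 'contact_force': array([-0.011, -0.286,  0.484]), 'torque': array([-0.   ,  0.033, -0.044]), 'gripper_width': np.float64(1.0)} 0.0187
side 51.98018586871239 317.2575706195271 233.24145267374942 [[-0.963, -0.2696, 0.0017], [-0.2231, 0.793, -0.5668], [0.1515, -0.5462, -0.8238]] [0.5641 0.212  1.211 ] [0.407 0.645 1.117]
top 53.151555402840074 310.1278078845714 235.32949929412706 [[0.029, -0.9996, -0.0073], [-0.9804, -0.0271, -0.1954], [0.1951, 0.0128, -0.9807]] [-0.0459  0.6217  1.2087] [ 0.375 -0.045  1.307]
wrist 66.66103730703742 319.3742572182905 241.43129781753268 [[0.3638, -0.9315, -0.0014], [-0.8935, -0.3494, 0.2819], [-0.2631, -0.1013, -0.9594]] [-0.6736 -0.0364  0.3804] [ 0.313 -0.602  0.374]
```

View pics/top0.png

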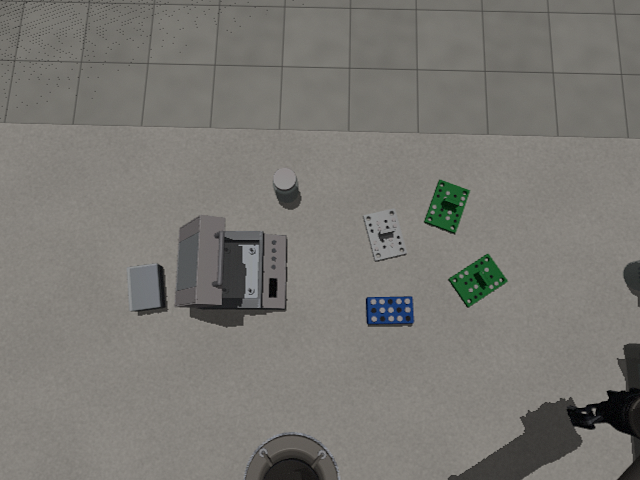

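View pics/side0.png

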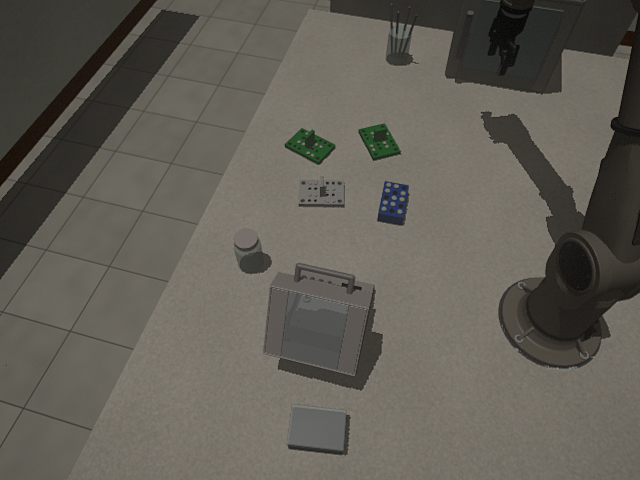

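View pics/wrist0.png

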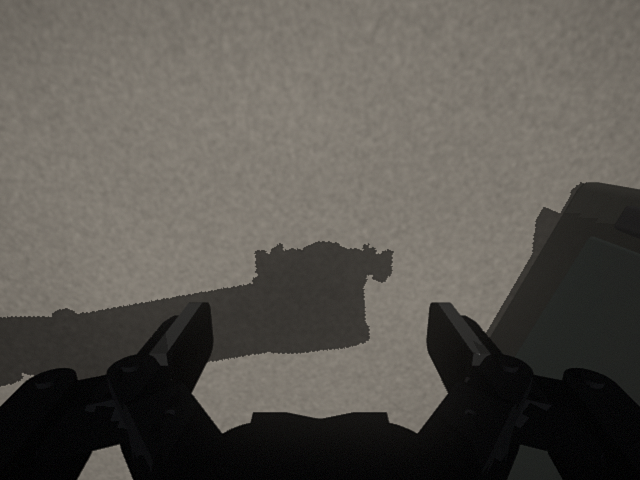

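The top view shows the aluminium plate near (385,235), the incubator at (240,270) with its handle at (220,260), the rack at (390,310), and two green decoys on the right. I'll zoom in.

```bash
cat > h.py <<'E'
import numpy as np,cv2
def K(c):
    f=240/np.tan(np.radians(c["fovy"]/2)); return f
def ray(c,uv):
    f=K(c); d=np.array([(uv[0]-c["cx"])/f,(uv[1]-c["cy"])/f,1.]); R=np.array(c["R"]); o=-R.T@c["t"]
    return o,R.T@d
def onz(c,uv,z):
    o,d=ray(c,uv); return o+d*(z-o[2])/d[2]
def tri(c1,u1,c2,u2):
    o1,d1=ray(c1,u1);o2,d2=ray(c2,u2)
    s=np.linalg.lstsq(np.stack([d1,-d2],1),o2-o1,rcond=None)[0]
    a=o1+s[0]*d1;b=o2+s[1]*d2
    return (a+b)/2,np.linalg.norm(a-b)
def proj(c,X):
    p=np.array(c["R"])@X+c["t"]; f=K(c); return np.array([c["cx"]+f*p[0]/p[2],c["cy"]+f*p[1]/p[2]])
def crop(c,x0,y0,x1,y1,s,name):
    im=c["color"][y0:y1,x0:x1,::-1]; cv2.imwrite(name,cv2.resize(im,None,fx=s,fy=s,interpolation=cv2.INTER_CUBIC))
E
python3 - <<'E'
from station import bot
from h import *
import pickle
c=bot.read_camera("top");s=bot.read_camera("side"); pickle.dump((c,s),open("c0.pkl","wb"))
crop(c,170,205,300,315,6,"pics/t_inc.png")
crop(c,355,200,415,270,8,"pics/t_pl.png")
crop(s,255,255,385,385,4,"pics/s_inc.png")
crop(s,290,170,355,215,10,"pics/s_pl.png")
E
```

```text
(no output)
```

View pics/t_inc.png

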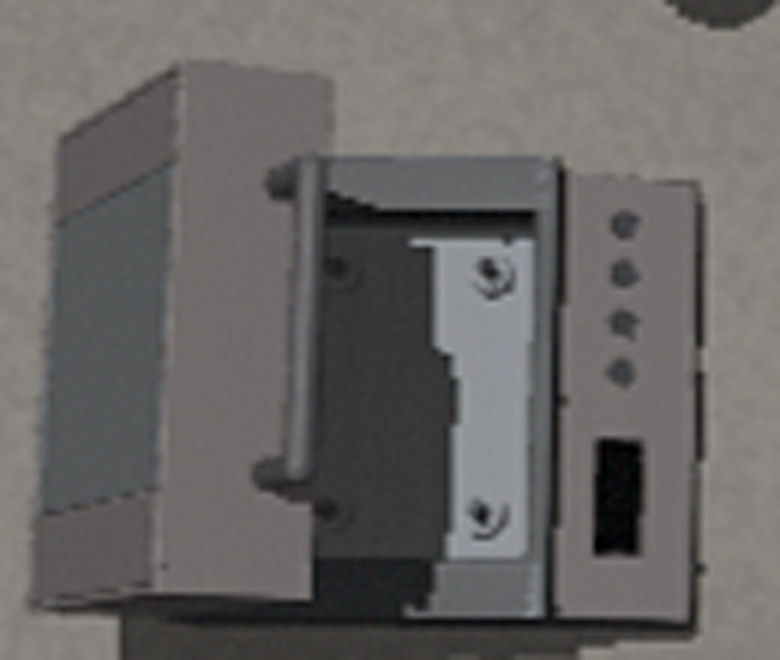

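View pics/t_pl.png

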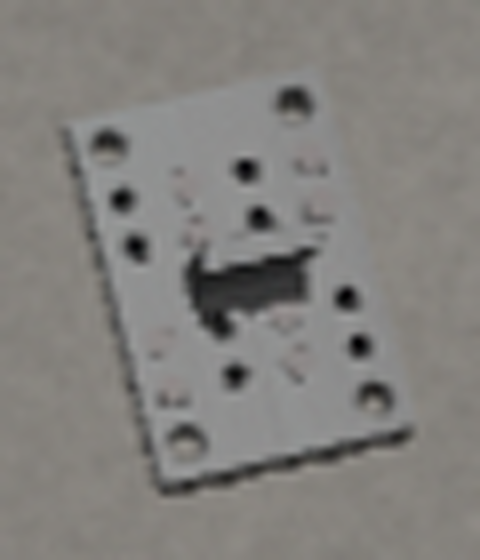

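View pics/s_inc.png

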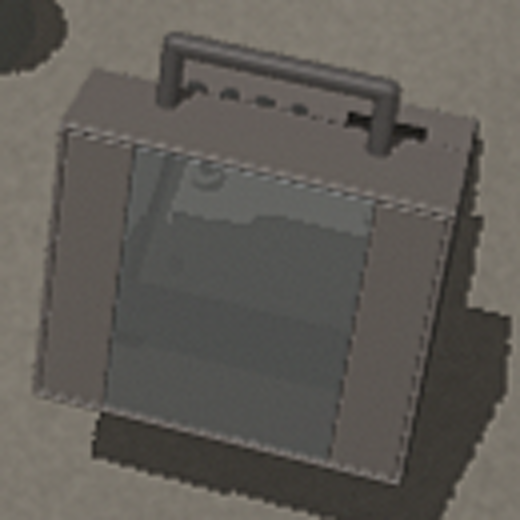

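View pics/s_pl.png

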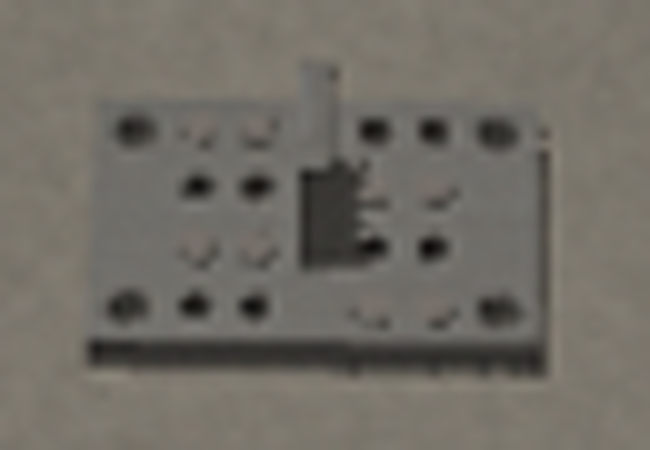

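```bash
cat > m0.py <<'E'
from h import *
import pickle
c,s=pickle.load(open("c0.pkl","rb"))
def un(pts,x0,y0,k): return [((u+.5)/k-.5+x0,(v+.5)/k-.5+y0) for u,v in pts]
P=un([(109,146),(294,103),(375,400),(186,441)],355,200,8)
S=un([(497,132),(500,310),(128,305),(135,130)],290,170,10)
A=np.array([onz(c,p,.014) for p in P]);B=np.array([onz(s,p,.014) for p in S])
print("plate top",np.round(A*1000,1),"\nside",np.round(B*1000,1)); print(A.mean(0),B.mean(0))
for Q in (A,B):
    print([round(1000*np.linalg.norm(Q[i]-Q[(i+1)%4]),1) for i in range(4)])
def ang(Q,l):
    pass
# x-axis: (hole0-hole1) short direction ~ +y
e=A[0]-A[1]+A[3]-A[2];print("x axis yaw top",np.degrees(np.arctan2(e[1],e[0])))
e=A[0]+A[1]-A[2]-A[3];print("long axis yaw",np.degrees(np.arctan2(e[1],e[0])))
T=un([(492,275),(485,516),(328,510),(338,268)],170,205,6)
for z in (.055,.064,.073):
    C=np.array([onz(c,p,z) for p in T]);print("posts",z,np.round(C*1000,1).tolist(),C.mean(0),[round(1000*np.linalg.norm(C[i]-C[(i+1)%4]),1) for i in range(4)])
    e=C[3]+C[2]-C[0]-C[1];print(np.degrees(np.arctan2(e[1],e[0])));e=C[0]+C[3]-C[1]-C[2];print(np.degrees(np.arctan2(e[1],e[0])))
R=un([(560,160),(545,615)],170,205,6);print("rim front",[np.round(1000*onz(c,p,.08),1) for p in R])
R=un([(700,183),(690,625)],170,205,6);print("console front",[np.round(1000*onz(c,p,.055),1) for p in R])
R=un([(310,160),(296,472)],170,205,6);R2=un([(175,40),(390,88)],255,255,4)
for a,b in zip(R,R2): print("bar",tri(c,a,s,b))
E
python3 m0.py
```

```text
plate top [[ 685.9 -186.7   14. ]
 [ 703.  -250.6   14. ]
 [ 599.4 -277.7   14. ]
 [ 583.5 -213.4   14. ]] 
side [[ 596.3 -275.9   14. ]
 [ 579.2 -211.9   14. ]
 [ 681.7 -184.9   14. ]
 [ 698.4 -247.9   14. ]]
[ 0.6429461  -0.23210807  0.014     ] [ 0.63890321 -0.23015861  0.014     ]
[np.float64(66.1), np.float64(107.0), np.float64(66.3), np.float64(105.8)]
[np.float64(66.3), np.float64(106.1), np.float64(65.2), np.float64(105.9)]
x axis yaw top 104.42694088256609
long axis yaw 14.663113845047363
posts 0.055 [[579.0, 125.5, 55.0], [473.1, 122.9, 55.0], [473.8, 191.2, 55.0], [580.2, 193.6, 55.0]] [0.52652714 0.15829317 0.055     ] [np.float64(105.9), np.float64(68.3), np.float64(106.5), np.float64(68.2)]
89.20847627648888
1.340528258065197
posts 0.064 [[577.5, 124.2, 64.0], [472.4, 121.7, 64.0], [473.0, 189.5, 64.0], [578.8, 191.9, 64.0]] [0.52543757 0.15683458 0.064     ] [np.float64(105.2), np.float64(67.8), np.float64(105.7), np.float64(67.7)]
89.20847627648894
1.3405282580651867
posts 0.073 [[576.1, 123.0, 73.0], [471.7, 120.5, 73.0], [472.3, 187.8, 73.0], [577.3, 190.2, 73.0]] [0.524348   0.15537599 0.073     ] [np.float64(104.4), np.float64(67.4), np.float64(105.0), np.float64(67.2)]
89.20847627648892
1.340528258065201
rim front [array([626.4,  95.1,  80. ]), array([430.3,  92. ,  80. ])]
console front [array([622.9,  35.3,  55. ]), array([428.9,  32.1,  55. ])]
bar (array([0.5822345 , 0.16592008, 0.26772088]), np.float64(0.006252499577193048))
bar (array([0.4696311 , 0.16366943, 0.26736893]), np.float64(0.0014317752603002047))
```

The plate fit is consistent: hole spacing 66×106, centre about (641,-231), long axis at 14.6°. The incubator also checks out: origin about (526,157), +x yaw about 91°, hood about 1.04 rad, bar radius 206. The tool needs to lean about 40° with its body toward -y to stay clear of the bar.

```bash
cat >> h.py <<'E'
from scipy.spatial.transform import Rotation as Ro
def curR(o): w,x,y,z=o["tool_rot"]; return Ro.from_quat([x,y,z,w])
def tgtR(yaw_x,lean,sgn=1,jaw="perp"):
    # yaw_x: heading (deg) of lean axis p; tool points down + toward p. 
    a=np.radians(yaw_x); p=np.array([np.cos(a),np.sin(a),0]); q=np.array([np.sin(a),-np.cos(a),0])
    tx=np.cos(lean)*np.array([0,0,-1.])+np.sin(lean)*p
    if jaw=="perp": tz=sgn*q
    else: tz=sgn*np.cross(tx,q)
    ty=np.cross(tz,tx); return Ro.from_matrix(np.stack([tx,ty,tz],1))
def delta(o,Rt,grasp,hold=0.0187,back=0.0):
    tx=Rt.as_matrix()[:,0]; tcp=np.array(grasp)+tx*(hold-back)
    return 1000*(tcp-o["eef_pos"]), (Rt*curR(o).inv()).as_rotvec()
E
python3 - <<'E'
from station import bot
from h import *
o=bot.get_obs(); c=bot.read_camera("wrist"); cam=-np.array(c["R"]).T@c["t"]
print("cam in tool",curR(o).inv().apply(cam-o["eef_pos"]), curR(o).as_matrix().round(2).tolist())
for s in (1,-1):
    Rt=tgtR(104.6,0.7,s); d,r=delta(o,Rt,[.641,-.231,.05],back=.14)
    print(s,d.round(1),r.round(3),np.linalg.norm(r),Rt.as_matrix()[:,1])
E
```

```text
cam in tool [-0.14383824  0.07207688 -0.00053943] [[-0.0, 0.93, 0.36], [0.0, 0.36, -0.93], [-1.0, -0.0, -0.0]]
1 [415.  321.8 -88.1] [ 0.68  -0.348  1.388] 1.5842843869542282 [-0.19279328  0.7401448   0.64421769]
-1 [415.  321.8 -88.1] [ 0.357  0.702 -1.612] 1.7937826338217944 [ 0.19279328 -0.7401448  -0.64421769]
```

```bash
python3 - <<'E'
from station import bot
from h import *
o=bot.get_obs()
Rt=tgtR(104.6,0.6,-1); d,r=delta(o,Rt,[.641,-.231,.05],back=.14)
print(d.round(1),r.round(4),np.linalg.norm(r))
E
```

```text
[412.5 331.2 -80.9] [ 0.3063  0.602  -1.6324] 1.7666454056193284
```

Emit:
{"method": "drive_tool", "body": {"slide": [[30,24,10],[60,48,20],[90,72,20],[120,96,20],[150,120,20],[180,144,20],[210,168,20],[240,192,20],[270,216,20],[300,240,20]], "turn": [[0.023,0.045,-0.122],[0.046,0.09,-0.245],[0.069,0.135,-0.367],[0.092,0.18,-0.49],[0.115,0.226,-0.612],[0.138,0.271,-0.735],[0.161,0.316,-0.857],[0.184,0.361,-0.98],[0.207,0.406,-1.1],[0.23,0.45,-1.22]], "gripper": [1,1,1,1,1,1,1,1,1,1]}}

```text
t: 1.3
eef_pos: [0.5473, -0.3872, 0.2507]
tool_rot: [-0.068, -0.625, -0.399, 0.667]
contact_force: [0.4, -0.7, 1.3]
gripper_width: 0.999
```

```bash
python3 - <<'E'
from station import bot
from h import *
o=bot.get_obs()
Rt=tgtR(104.6,0.6,-1); d,r=delta(o,Rt,[.641,-.231,.05],back=.14)
print(o["t"],o["q"].round(2),d.round(1),r.round(4),np.linalg.norm(r))
E
```

```text
1.3 [ 0.52  0.72  0.19  1.19 -0.31  1.68 -1.72] [ 111.    89.9 -100.6] [ 0.0755  0.1506 -0.408 ] 0.4413732082376438
```

Emit:
{"method": "drive_tool", "body": {"slide": [[30,25,-20],[60,50,-45],[90,75,-75],[111,90,-100],[111,90,-100]], "turn": [[0.019,0.038,-0.102],[0.038,0.075,-0.204],[0.057,0.113,-0.306],[0.0755,0.1506,-0.408],[0.0755,0.1506,-0.408]], "gripper": [0.7,0.7,0.7,0.7,0.7]}}

```text
t: 1.8
eef_pos: [0.6586, -0.2922, 0.145]
tool_rot: [0.124, -0.64, -0.296, 0.698]
contact_force: [-0.9, 0.9, -0.6]
gripper_width: 0.698
```

```bash
python3 - <<'E'
from station import bot
from h import *
c=bot.read_camera("wrist");cv2.imwrite("pics/w1.png",c["color"][:,:,::-1])
o=bot.get_obs()
Rt=tgtR(104.6,0.6,-1); d,r=delta(o,Rt,[.641,-.231,.05],back=.14)
print(o["t"],o["q"].round(2),d.round(1),r.round(4),np.linalg.norm(r))
for z,n in((.014,"holes"),(.06,"griptop")):
  a=np.radians(104.6);R2=np.array([[np.cos(a),-np.sin(a)],[np.sin(a),np.cos(a)]])
  for p in ([(33,53),(33,-53),(-33,-53),(-33,53)] if z<.02 else [(20,5),(20,-5),(-20,-5),(-20,5)]):
    q=R2@np.array(p)/1000+[.641,-.231]; print(n,p,proj(c,np.array([*q,z])).round(1))
E
```

```text
1.85 [ 0.42  0.91  0.2   1.14 -0.54  1.6  -2.18] [ 0.4 -2.3  2.5] [-0.003  -0.0041 -0.0032] 0.006019955111202367
holes (33, 53) [382.1 224.7]
holes (33, -53) [259.3 225.1]
holes (-33, -53) [247.7 164.5]
holes (-33, 53) [394.6 164.2]
griptop (20, 5) [327.9 259.2]
griptop (20, -5) [314.7 259.2]
griptop (-20, -5) [314.2 224.1]
griptop (-20, 5) [329.1 224.1]
```

View pics/w1.png

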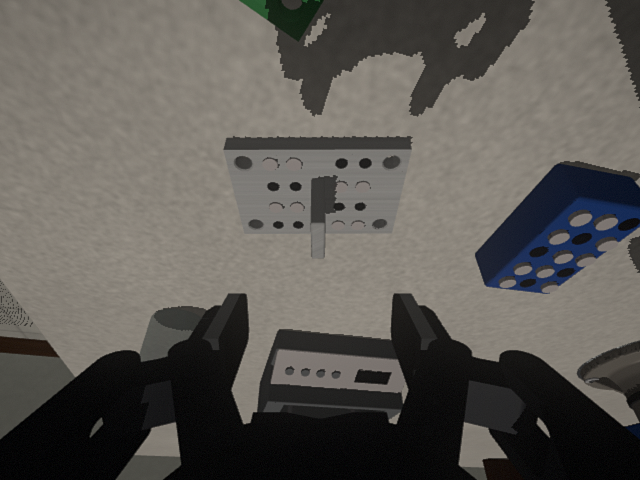

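Holes appear at (243,162), (392,162), (379,224) and (256,224), about 3 px left of prediction. So the plate is about 2 mm farther in +x, agreeing with the top camera. I'll approach along the tool axis.

```bash
python3 - <<'E'
from station import bot
from h import *
o=bot.get_obs()
Rt=tgtR(104.6,0.6,-1)
for b in (.04,0): 
  d,r=delta(o,Rt,[.643,-.2315,.05],back=b);print(d.round(1),r.round(4))
E
```

```text
[-11.8  51.9 -80. ] [-0.003  -0.0041 -0.0032]
[ -17.5   73.7 -113. ] [-0.003  -0.0041 -0.0032]
```

Emit:
{"method": "drive_tool", "body": {"slide": [[-5,20,-30],[-9,38,-58],[-12,52,-80],[-15,64,-98],[-17.5,73,-112],[-17.5,73.5,-113],[-17.5,73.5,-113]], "turn": [[-0.003,-0.004,-0.003],[-0.003,-0.004,-0.003],[-0.003,-0.004,-0.003],[-0.003,-0.004,-0.003],[-0.003,-0.004,-0.003],[-0.003,-0.004,-0.003],[-0.003,-0.004,-0.003]], "gripper": [0.7,0.7,0.7,0.7,0.6,0.5,0.5]}}

```text
t: 2.55
eef_pos: [0.6406, -0.2228, 0.0357]
tool_rot: [0.121, -0.644, -0.293, 0.696]
contact_force: [-0.6, -0.7, -0.1]
gripper_width: 0.499
```

```bash
python3 - <<'E'
from station import bot
from h import *
c=bot.read_camera("wrist");cv2.imwrite("pics/w2.png",c["color"][:,:,::-1])
s=bot.read_camera("side");crop(s,270,100,400,230,5,"pics/s2.png")
o=bot.get_obs()
d,r=delta(o,tgtR(104.6,0.6,-1),[.643,-.2315,.05]);print(d,r)
E
```

```text
[-0.74174286  2.01708462 -1.52001008] [0.00194092 0.00230097 0.00061196]
```

View pics/w2.png

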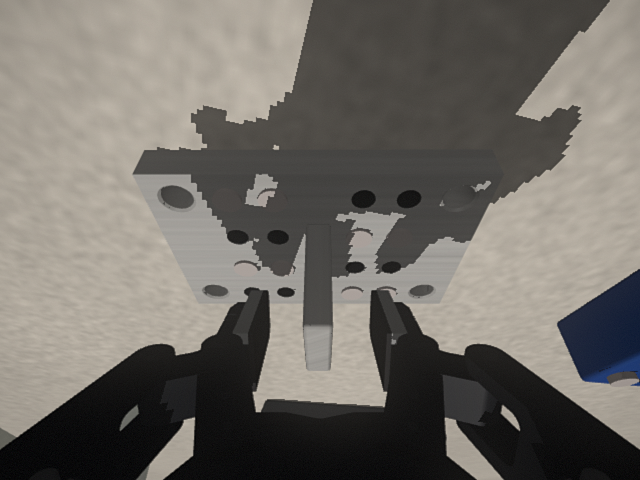

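View pics/s2.png

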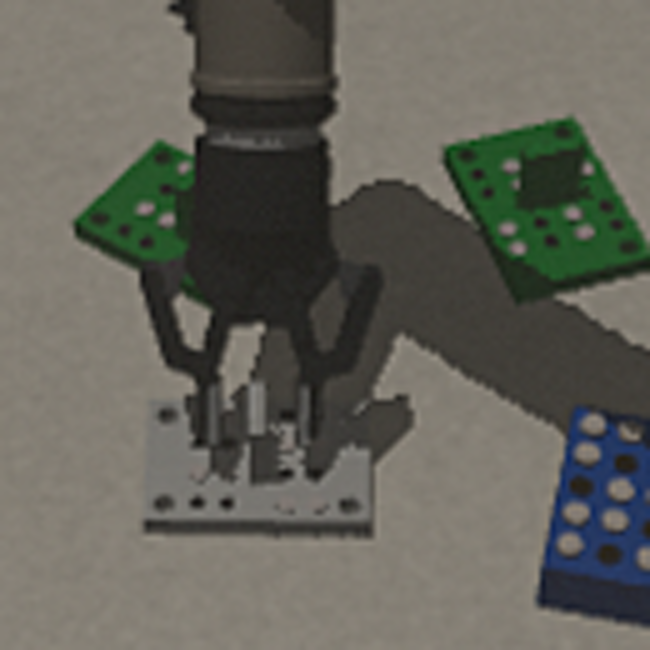

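The grip (x 303–332) sits between the finger pads (270 and 372) and is nearly centred. I'll nudge and close.

Emit:
{"method": "drive_tool", "body": {"slide": [[0,2,-1],[0,2,-1],[0,2,-1],[0,2,-1],[0,2,-1],[0,2,-1],[0,2,-1],[0,2,-1]], "turn": [[0,0,0],[0,0,0],[0,0,0],[0,0,0],[0,0,0],[0,0,0],[0,0,0],[0,0,0]], "gripper": [0.4,0.3,0.2,0.1,0,0,0,0], "squeeze": 60}}

```text
t: 3.45
eef_pos: [0.6412, -0.2217, 0.0354]
tool_rot: [0.121, -0.645, -0.292, 0.696]
contact_force: [-0.4, -1.7, 4.1]
gripper_width: 0.105
```

```bash
python3 - <<'E'
from station import bot
from h import *
c=bot.read_camera("wrist");cv2.imwrite("pics/w3.png",c["color"][:,:,::-1])
o=bot.get_obs();print(o)
E
```

```text
{'t': 3.5, 'q': array([ 0.35498172,  0.93322226,  0.16151526,  1.36033723, -0.5784364 ,
        1.3406344 , -2.13142661]), 'joint_vel': array([ 0.0002678 ,  0.00275058, -0.00079616,  0.00088516, -0.00023062,
        0.00061706,  0.00053837]), 'joint_torque': array([-1.24178935e+00, -7.39696813e+01,  3.64252143e+00, -2.06674719e+01,
       -1.24889597e+00,  1.64299853e+00,  3.92663770e-02]), 'eef_pos': array([ 0.64118538, -0.22167705,  0.03538322]), 'tool_rot': array([ 0.12058915, -0.64469134, -0.29218128,  0.69603264]), 'contact_force': array([-0.46996555, -2.35372087,  4.66951244]), 'torque': array([-0.44915405,  0.05957352,  0.06577643]), 'gripper_width': 0.10904497670060528}
```

View pics/w3.png

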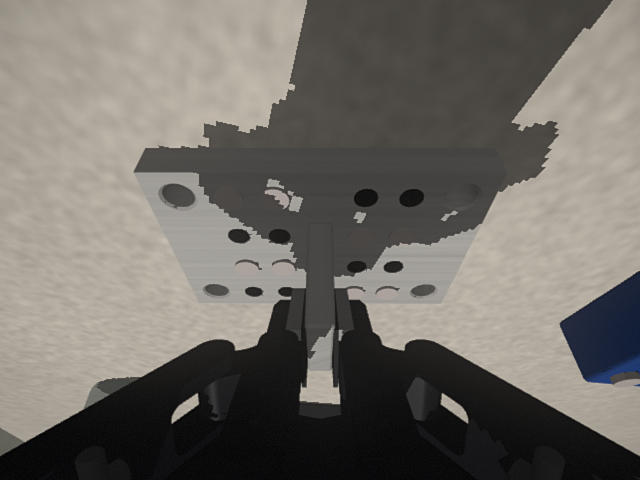

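```bash
python3 - <<'E'
from station import bot
from h import *
o=bot.get_obs();c=bot.read_camera("wrist");t=bot.read_camera("top")
M=curR(o).as_matrix();print(M.round(3).tolist()); print("grasp",(o["eef_pos"]-.0187*M[:,0]).round(4), "lean",np.arccos(-M[2,0]),"yaw z",np.degrees(np.arctan2(-M[1,2],-M[0,2])), "tz z",M[2,2])
H=[onz(c,p,.014) for p in [(178,195),(215,290),(424,290)]];print(np.round(H,4),"centre",(H[0]+H[2])/2)
e=H[2]-H[1];print(np.degrees(np.arctan2(-e[1],-e[0])))
crop(t,330,190,430,290,6,"pics/t3.png")
E
```

```text
[[-0.14, 0.209, -0.968], [0.545, -0.8, -0.251], [-0.827, -0.562, -0.002]]
grasp [ 0.6438 -0.2319  0.0508] lean 0.597073256527101 yaw z 14.551513849266268 tz z -0.0019936437827651997
[[ 0.7041 -0.251   0.014 ]
 [ 0.6882 -0.186   0.014 ]
 [ 0.5838 -0.2134  0.014 ]] centre [ 0.64394063 -0.23219878  0.014     ]
14.709750934302509
```

View pics/t3.png

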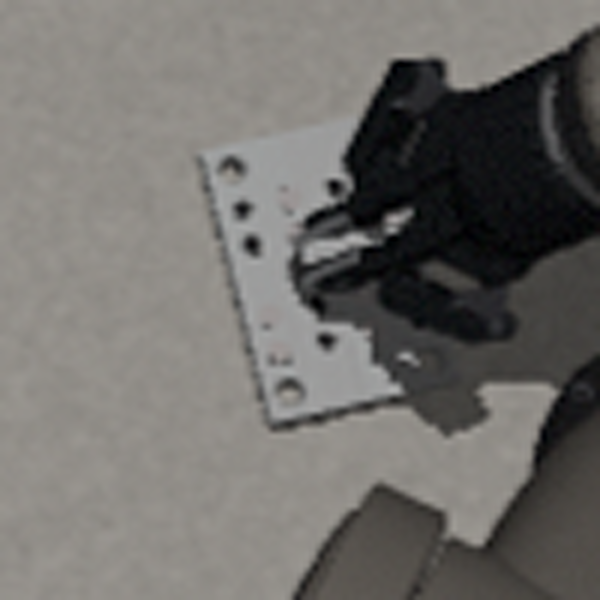

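The grasp point and the plate centre measured by the wrist camera agree within 0.3 mm. Next I'll lift, and refine the post positions from the top view.

Emit:
{"method": "drive_tool", "body": {"slide": [[0,0,5],[0,0,15],[0,0,40],[0,0,70],[0,0,100],[0,0,130],[0,0,150],[0,0,150]], "turn": [[0,0,0],[0,0,0],[0,0,0],[0,0,0],[0,0,0],[0,0,0],[0,0,0],[0,0,0]], "gripper": [0,0,0,0,0,0,0,0], "squeeze": 60}}

```text
t: 4.4
eef_pos: [0.6426, -0.2222, 0.1887]
tool_rot: [0.119, -0.647, -0.292, 0.695]
contact_force: [-0.0, -0.5, -2.7]
gripper_width: 0.104
```

```bash
python3 - <<'E'
from station import bot
from h import *
import pickle
c,s=pickle.load(open("c0.pkl","rb"))
a=[cv2.resize(c["color"][y:y+24,240:264,::-1],None,fx=16,fy=16,interpolation=cv2.INTER_LINEAR) for y in (239,279)]
cv2.imwrite("pics/posts.png",np.hstack(a))
a=[cv2.convertScaleAbs(cv2.resize(c["color"][y:y+24,214:238,::-1],None,fx=16,fy=16,interpolation=cv2.INTER_LINEAR),alpha=2.5) for y in (239,279)]
cv2.imwrite("pics/posts2.png",np.hstack(a))
w=bot.read_camera("wrist");cv2.imwrite("pics/w4.png",w["color"][:,:,::-1])
print(bot.get_obs()["contact_force"],bot.get_obs()["torque"],bot.get_obs()["eef_pos"])
E
```

```text
[ 0.00317033 -0.17977631 -3.00684103] [-0.90935739 -0.21909638 -0.01196392] [ 0.64165307 -0.22184683  0.18626567]
```

View pics/posts.png

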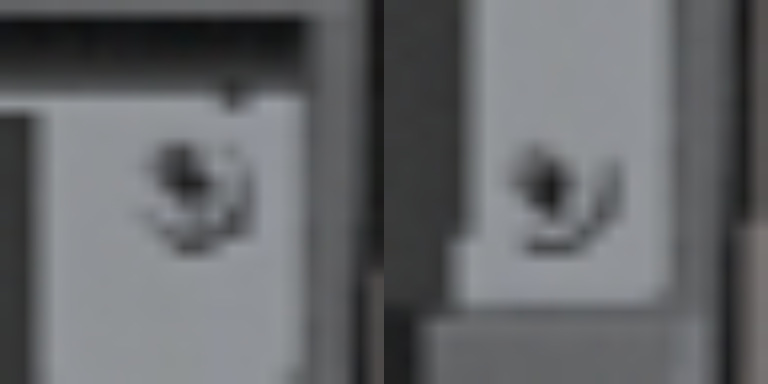

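View pics/posts2.png

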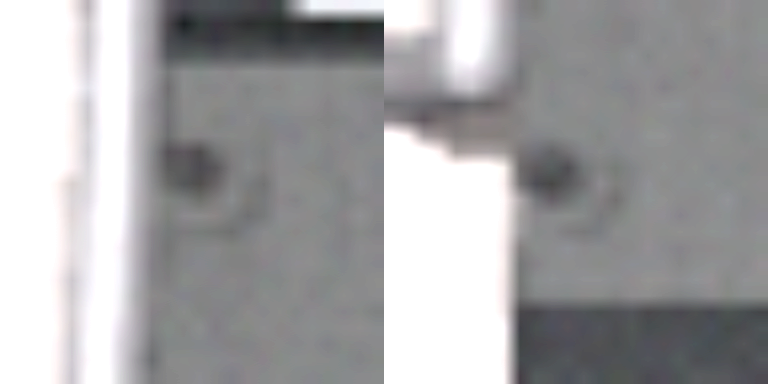

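View pics/w4.png

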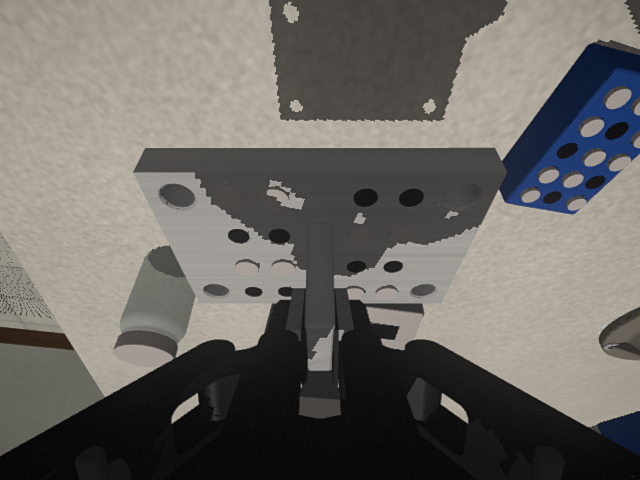

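The plate is held with no slip: the wrist image is unchanged and the weight reads about 3 N. The posts put the incubator origin at about (526.5, 157.5) with yaw about 91.1°. I'll work out the staging moves.

```bash
cat > plan.py <<'E'
from h import *
O=np.array([.5265,.1575]);YAW=91.1
def inc(x,y,z):
    a=np.radians(YAW); return np.array([O[0]+x*np.cos(a)-y*np.sin(a),O[1]+x*np.sin(a)+y*np.cos(a),z])
E
python3 - <<'E'
from station import bot
from plan import *
o=bot.get_obs();Rt=tgtR(YAW,.597,-1)
for x,z in((-.15,.11),(0,.10)):
    d,r=delta(o,Rt,inc(x,0,z+.0508)); print(d.round(1),r.round(4))
c=bot.read_camera("top");print("bottle approx",onz(c,(285,185),.1),"rack",onz(c,(390,310),.04))
E
```

```text
[-112.5  239.9  -40.9] [ 0.001   0.0039 -0.2349]
[-115.4  389.9  -50.9] [ 0.001   0.0039 -0.2349]
bottle approx [0.74759264 0.04092746 0.1       ] rack [ 0.43423496 -0.24198373  0.04      ]
```

Emit:
{"method": "drive_tool", "body": {"slide": [[-8,16,0],[-20,43,0],[-33,70,-2],[-46,98,-6],[-59,126,-12],[-72,154,-20],[-85,182,-28],[-98,210,-36],[-108,230,-40],[-112,240,-41]], "turn": [[0,0,-0.016],[0,0,-0.042],[0,0.001,-0.069],[0,0.002,-0.096],[0,0.002,-0.123],[0,0.003,-0.15],[0,0.003,-0.178],[0,0.004,-0.205],[0,0.004,-0.225],[0.001,0.004,-0.235]], "gripper": [0,0,0,0,0,0,0,0,0,0], "squeeze": 60}}

```text
t: 5.5
eef_pos: [0.5257, 0.0211, 0.1416]
tool_rot: [0.203, -0.671, -0.215, 0.68]
contact_force: [-0.2, 0.1, -3.4]
gripper_width: 0.109
```

```bash
python3 - <<'E'
from station import bot
from plan import *
o=bot.get_obs();Rt=tgtR(YAW,.597,-1)
print(o["t"],o["q"].round(2),o["contact_force"])
for x,z in((-.15,.11),(0,.10)):
    d,r=delta(o,Rt,inc(x,0,z+.0508)); print(d.round(1),r.round(4))
for n in("top","side","wrist"):
    c=bot.read_camera(n); cv2.imwrite(f"pics/{n}5.png",c["color"][:,:,::-1])
    if n=="top":crop(c,170,190,330,310,5,"pics/t5.png")
    if n=="side":crop(c,240,180,400,300,5,"pics/s5.png")
E
```

```text
5.5 [ 0.11  0.47  0.1   1.97 -0.76  1.02 -2.41] [-0.24627247  0.08777085 -3.44923584]
[ 3.5 -3.1  3.8] [-0.0033 -0.0079 -0.0021]
[  0.6 146.9  -6.2] [-0.0033 -0.0079 -0.0021]
```

View pics/t5.png

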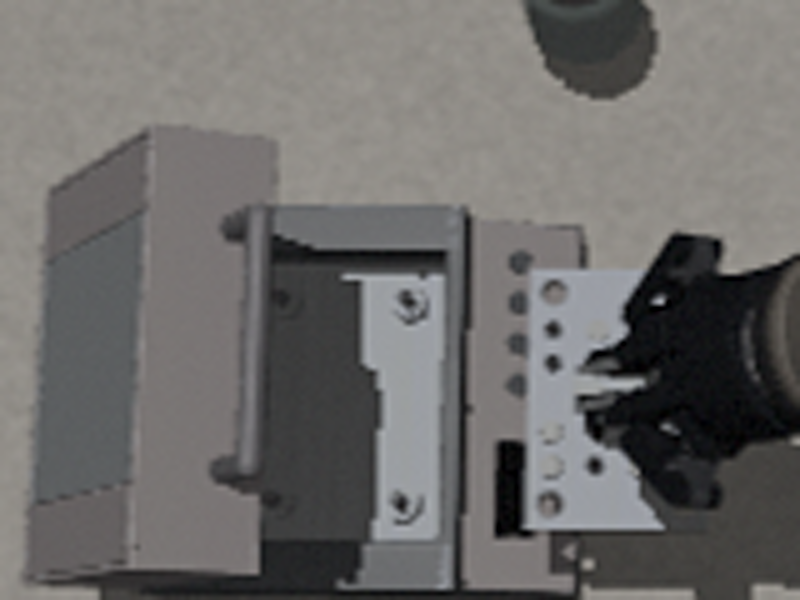

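View pics/side5.png

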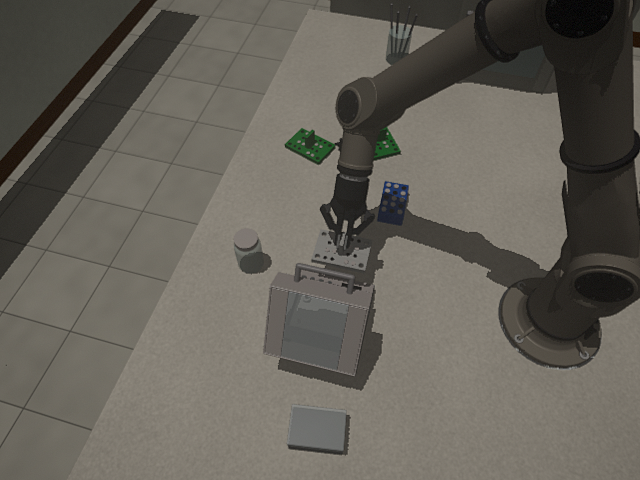

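View pics/wrist5.png

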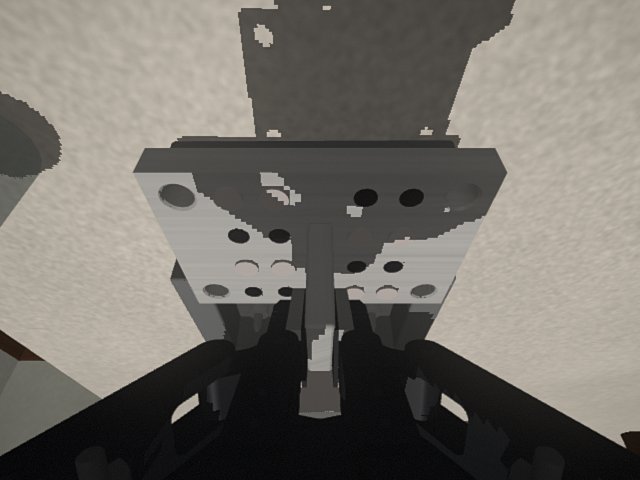

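```bash
python3 - <<'E'
from station import bot
from plan import *
o=bot.get_obs();c=bot.read_camera("top")
M=curR(o).as_matrix(); g=o["eef_pos"]-.0187*M[:,0]; zt=g[2]-.0508+.014
yaw=np.degrees(np.arctan2(-M[1,2],-M[0,2]))+90;a=np.radians(yaw);print("g",g,yaw)
for p,px in(((33,-53),(553,291)),((33,53),(550,503))):
    e=g[:2]+np.array([np.cos(a)*p[0]-np.sin(a)*p[1],np.sin(a)*p[0]+np.cos(a)*p[1]])/1000
    uv=((px[0]+.5)/5-.5+170,(px[1]+.5)/5-.5+190)
    m=onz(c,uv,zt); print("expected",e.round(4),"seen",m.round(4))
E
```

```text
g [0.52891774 0.0078493  0.15839373] 91.12798951461977
expected [0.5813 0.0419] seen [0.5768 0.045  0.1216]
expected [0.4753 0.0398] seen [0.4709 0.0421 0.1216]
```

```bash
python3 - <<'E'
from station import bot
from plan import *
c=bot.read_camera("top");o=bot.get_obs();print(o["t"],o["eef_pos"])
crop(c,170,190,330,310,5,"pics/t6.png")
M=curR(o).as_matrix(); g=o["eef_pos"]-.0187*M[:,0]; print("g",g)
E
```

```text
5.75 [0.52981389 0.01700889 0.14336384]
g [0.53002862 0.00649079 0.1588239 ]
```

View pics/t6.png

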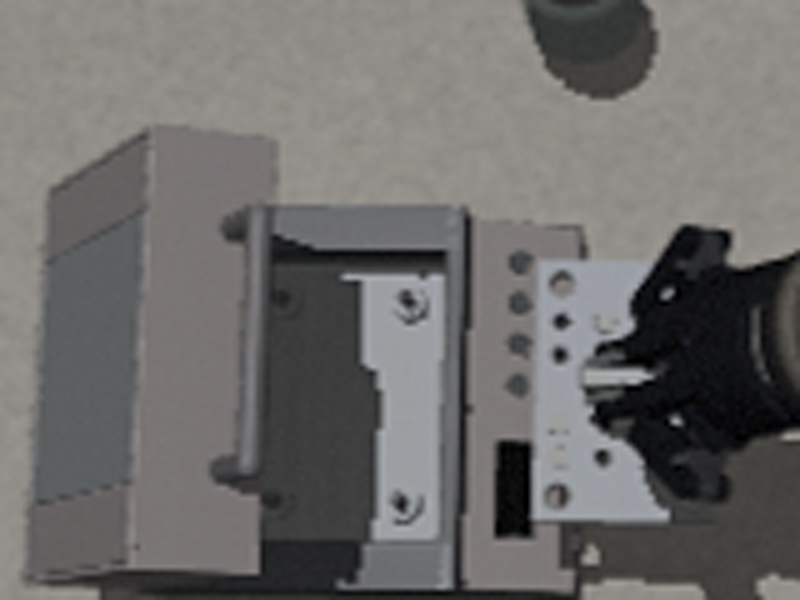

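```bash
python3 - <<'E'
from station import bot
from plan import *
c=bot.read_camera("top");o=bot.get_obs();print(o["t"],o["eef_pos"],o["joint_vel"].round(3))
M=curR(o).as_matrix(); g=np.array([.5300,.0065,.1588]); zt=g[2]-.0508+.014
yaw=np.degrees(np.arctan2(-M[1,2],-M[0,2]))+90;a=np.radians(yaw);print("yaw",yaw)
for p,px in(((33,-53),(561,282)),((33,53),(558,495))):
    e=g[:2]+np.array([np.cos(a)*p[0]-np.sin(a)*p[1],np.sin(a)*p[0]+np.cos(a)*p[1]])/1000
    uv=((px[0]+.5)/5-.5+170,(px[1]+.5)/5-.5+190)
    m=onz(c,uv,zt); print("expected",e.round(4),"seen",m.round(4))
for px in ((410,304),(405,504)):
    uv=((px[0]+.5)/5-.5+170,(px[1]+.5)/5-.5+190);print("post",onz(c,uv,.055),onz(c,uv,.064))
d,r=delta(o,tgtR(YAW,.597,-1),inc(0,0,.1508));print(d.round(1),r.round(4))
E
```

```text
5.8 [0.52993135 0.0169486  0.14348218] [ 0.002 -0.003 -0.001  0.    -0.002 -0.001 -0.001]
yaw 91.00307255703973
expected [0.5824 0.0404] seen [0.5814 0.0411 0.122 ]
expected [0.4764 0.0386] seen [0.4749 0.0383 0.122 ]
post [0.57905001 0.12540975 0.055     ] [0.57758274 0.12418764 0.064     ]
post [0.47359593 0.12243383 0.055     ] [0.472887   0.12123311 0.064     ]
[ -3.6 151.1  -8.1] [-0.0005 -0.0016  0.0017]
```

Now settled. The top camera reads (-1.2, +0.2) mm relative to the arm. Corrected for that, the seat is at about (526.5, 156.8). I'll slide in at underside height 100.

Emit:
{"method": "drive_tool", "body": {"slide": [[0,12,-2],[-1,32,-5],[-2,54,-8],[-2,76,-8],[-3,98,-8],[-3,118,-8],[-3,134,-8],[-4,145,-8],[-4,150,-8],[-4,150,-8]], "turn": [[0,0,0],[0,0,0.001],[0,-0.001,0.002],[0,-0.002,0.002],[0,-0.002,0.002],[0,-0.002,0.002],[0,-0.002,0.002],[0,-0.002,0.002],[0,-0.002,0.002],[0,-0.002,0.002]], "gripper": [0,0,0,0,0,0,0,0,0,0], "squeeze": 60}}

```text
t: 6.8
eef_pos: [0.5259, 0.1673, 0.1355]
tool_rot: [0.201, -0.674, -0.215, 0.678]
contact_force: [-0.6, 0.7, -3.0]
gripper_width: 0.108
```

```bash
sed -i 's/O=.*;YAW/O=np.array([.5265,.1568]);YAW/' plan.py; python3 - <<'E'
from station import bot
from plan import *
for i in range(3): s=bot.read_camera("side")
c=bot.read_camera("top");w=bot.read_camera("wrist");o=bot.get_obs();print(o["t"],o["eef_pos"],o["contact_force"],o["joint_vel"].round(3))
crop(c,170,205,300,305,6,"pics/t7.png");crop(s,240,230,400,390,4,"pics/s7.png");cv2.imwrite("pics/w7.png",w["color"][:,:,::-1])
M=curR(o).as_matrix(); g=o["eef_pos"]-.0187*M[:,0]; print("g",g)
d,r=delta(o,tgtR(YAW,.597,-1),inc(0,0,.1508));print(d.round(1),r.round(4))
E
```

```text
7.05 [0.526245   0.16588851 0.13537208] [ 0.23928336  0.10807456 -3.22010789] [-0.001  0.001 -0.004 -0.001 -0.001  0.001 -0.   ]
g [0.52642514 0.15537674 0.15083689]
[ 0.1  1.4 -0. ] [-0.0001  0.0005  0.0014]
```

View pics/t7.png

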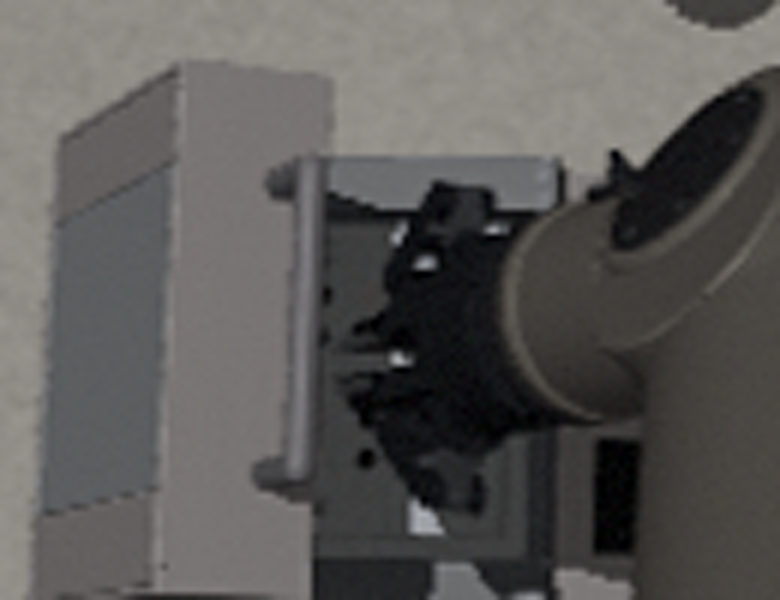

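View pics/s7.png

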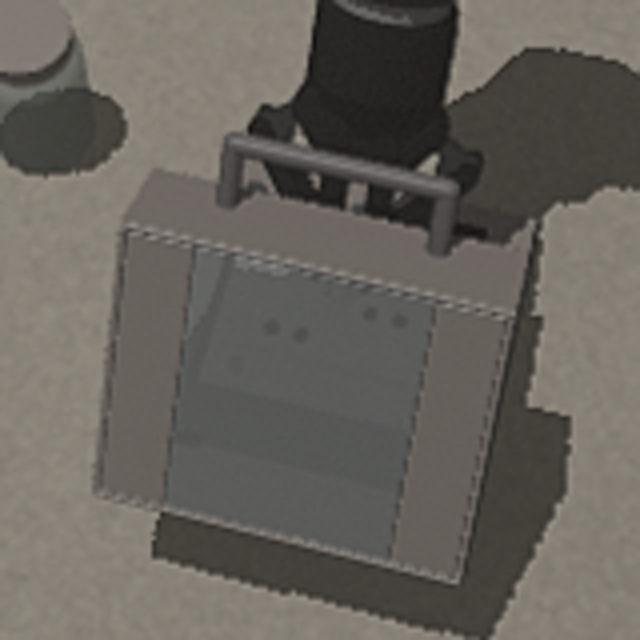

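View pics/w7.png

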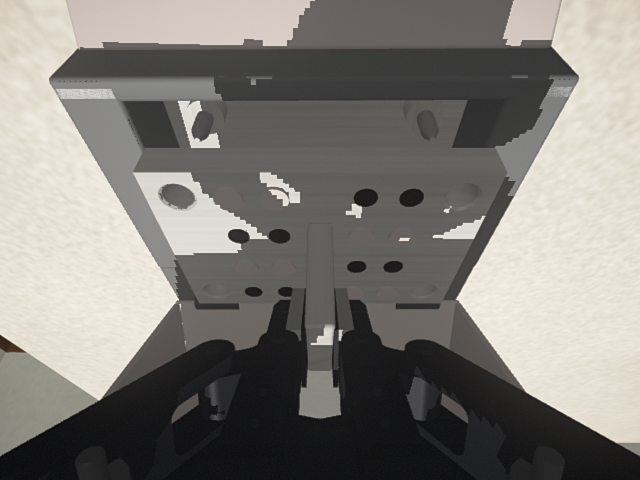

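The wrist view shows both front pins under the plate's front edge, near (203,125) and (427,125). I'll measure them directly against the held plate.

```bash
python3 - <<'E'
import cv2,numpy as np
im=cv2.imread("pics/w7.png")
a=cv2.resize(im[85:215,130:260],None,fx=3,fy=3,interpolation=cv2.INTER_CUBIC);b=cv2.resize(im[85:215,375:505],None,fx=3,fy=3,interpolation=cv2.INTER_CUBIC)
cv2.imwrite("pics/w7z.png",cv2.convertScaleAbs(np.hstack([a,b]),alpha=1.4))
E
```

```text
(no output)
```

View pics/w7z.png

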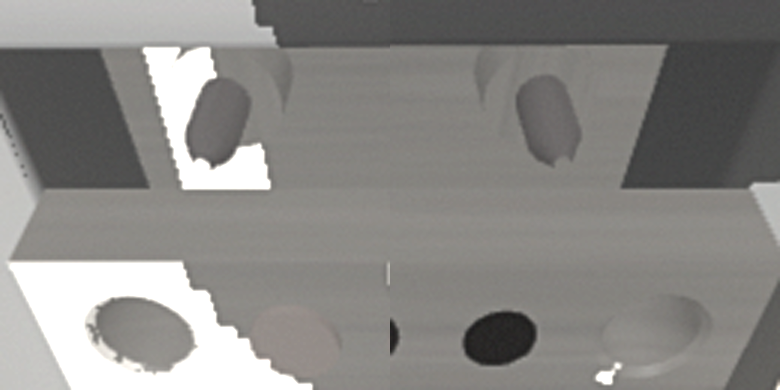

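```bash
python3 - <<'E'
from station import bot
from plan import *
c=bot.read_camera("wrist");o=bot.get_obs()
M=curR(o).as_matrix(); g=o["eef_pos"]-.0187*M[:,0];print("g",g)
for n,z,pp in(("tip",.073,[(196.7,140),(432.3,140)]),("base",.055,[(204,115.7),(426.7,115.7)]),("hole",g[2]-.0508+.014,[(177.3,196.7),(464,196.7)])):
    A=[onz(c,p,z) for p in pp]; e=A[0]-A[1]
    print(n,np.round(A,4).tolist(),"mid",((A[0]+A[1])/2).round(4),"len",np.linalg.norm(e),np.degrees(np.arctan2(e[1],e[0])))
E
```

```text
g [0.52637927 0.15554967 0.15086904]
tip [[0.5831, 0.1272, 0.073], [0.4758, 0.1253, 0.073]] mid [0.5295 0.1262 0.073 ] len 0.10731262823199988 1.0151356867073054
base [[0.5831, 0.1259, 0.055], [0.4753, 0.124, 0.055]] mid [0.5292 0.125  0.055 ] len 0.10783589102863875 1.0125109060603756
hole [[0.5807, 0.1234, 0.1141], [0.4729, 0.1215, 0.1141]] mid [0.5268 0.1225 0.1141] len 0.10784954369965612 1.0226986395374296
```

The wrist camera confirms the hole positions exactly. It puts the front pins at about (529.3, 125.6), so I'll shift (+2, +2.5) mm and look again.

Emit:
{"method": "drive_tool", "body": {"slide": [[2,2.5,-3],[2,2.5,-6],[2,2.5,-10],[2,2.5,-10],[2,2.5,-10]], "turn": [[0,0,0.001],[0,0,0.001],[0,0,0.001],[0,0,0.001],[0,0,0.001]], "gripper": [0,0,0,0,0], "squeeze": 60}}

```text
t: 7.6
eef_pos: [0.528, 0.1685, 0.1251]
tool_rot: [0.202, -0.674, -0.214, 0.678]
contact_force: [0.3, 0.0, -2.8]
gripper_width: 0.107
```

```bash
python3 - <<'E'
from station import bot
from plan import *
for i in range(3): w=bot.read_camera("wrist")
o=bot.get_obs();print(o["t"],o["contact_force"])
cv2.imwrite("pics/w8.png",w["color"][:,:,::-1])
M=curR(o).as_matrix(); g=o["eef_pos"]-.0187*M[:,0]; print("g",g,M[2])
im=w["color"][:,:,::-1]
a=cv2.resize(im[85:215,130:260],None,fx=3,fy=3,interpolation=cv2.INTER_CUBIC);b=cv2.resize(im[85:215,375:505],None,fx=3,fy=3,interpolation=cv2.INTER_CUBIC)
cv2.imwrite("pics/w8z.png",cv2.convertScaleAbs(np.hstack([a,b]),alpha=1.1))
E
```

```text
7.75 [-0.36216184  0.45269759 -3.46645043]
g [0.5284636  0.15803003 0.14094579] [-8.26926307e-01 -5.62309954e-01 -6.30820880e-04]
```

View pics/w8z.png

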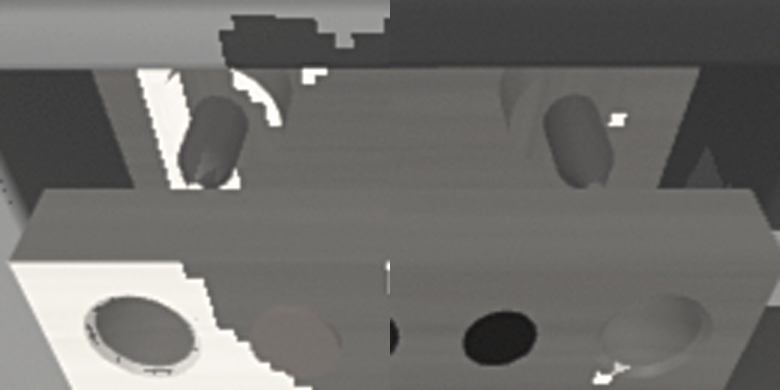

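```bash
python3 - <<'E'
from station import bot
from plan import *
c=bot.read_camera("wrist");o=bot.get_obs()
M=curR(o).as_matrix(); g=o["eef_pos"]-.0187*M[:,0];print("g",g)
for n,z,pp in(("tip",.073,[(198.7,147),(441,147)]),("base",.055,[(203.7,122),(435,122)]),("hole",g[2]-.0508+.014,[(177.3,196.7),(464,196.7)])):
    A=[onz(c,p,z) for p in pp]; e=A[0]-A[1]
    print(n,np.round(A,4).tolist(),"mid",((A[0]+A[1])/2).round(4),"len",np.linalg.norm(e),np.degrees(np.arctan2(e[1],e[0])))
# expected projection of pin tips/bases if plate were exactly aligned
a=np.radians(91.0)
for x,y in((-33,-53),(-33,53)):
    q=g[:2]+np.array([np.cos(a)*x-np.sin(a)*y,np.sin(a)*x+np.cos(a)*y])/1000
    print([proj(c,np.array([*q,z])).round(1) for z in(.055,.073,g[2]-.0508+.014)])
E
```

```text
g [0.52845362 0.15804104 0.14098941]
tip [[0.5814, 0.1265, 0.073], [0.477, 0.1245, 0.073]] mid [0.5292 0.1255 0.073 ] len 0.10445586504183987 1.0906646896137797
base [[0.5827, 0.1258, 0.055], [0.4761, 0.1238, 0.055]] mid [0.5294 0.1248 0.055 ] len 0.10662033952032367 1.0871197323938107
hole [[0.5828, 0.1262, 0.1042], [0.475, 0.1241, 0.1042]] mid [0.5289 0.1251 0.1042] len 0.10783690300430815 1.099238949361037
[array([205.3, 122.4]), array([197., 146.]), array([179.3, 196.4])]
[array([435. , 122.7]), array([443.4, 146.4]), array([461.2, 196.7])]
```

The holes' midpoint (528.9,125.1) and the pins' midpoint (529.3,125.2) now agree. I'll lower in steps.

Emit:
{"method": "drive_tool", "body": {"slide": [[0.3,0,-4],[0.3,0,-8],[0.3,0,-12],[0.3,0,-16],[0.3,0,-20],[0.3,0,-23],[0.3,0,-26],[0.3,0,-26]], "turn": [[0,0,0],[0,0,0],[0,0,0],[0,0,0],[0,0,0],[0,0,0],[0,0,0],[0,0,0]], "gripper": [0,0,0,0,0,0,0,0], "squeeze": 60}}

```text
t: 8.6
eef_pos: [0.5284, 0.1685, 0.0991]
tool_rot: [0.202, -0.674, -0.214, 0.678]
contact_force: [-0.4, -0.0, -3.1]
gripper_width: 0.105
```

```bash
python3 - <<'E'
from station import bot
from plan import *
for i in range(3): w=bot.read_camera("wrist")
o=bot.get_obs();print(o["t"],o["contact_force"],o["torque"])
cv2.imwrite("pics/w9.png",w["color"][:,:,::-1])
M=curR(o).as_matrix(); g=o["eef_pos"]-.0187*M[:,0]; print("g",g,M[2],"underside",g[2]-.0508)
E
```

```text
8.75 [ 0.83979682  0.61244498 -2.97859985] [-0.93342131 -0.02046273 -0.05142725]
g [0.52888244 0.15804126 0.11510221] [-0.82689774 -0.56235156 -0.00092397] underside 0.06430221040678705
```

View pics/w9.png

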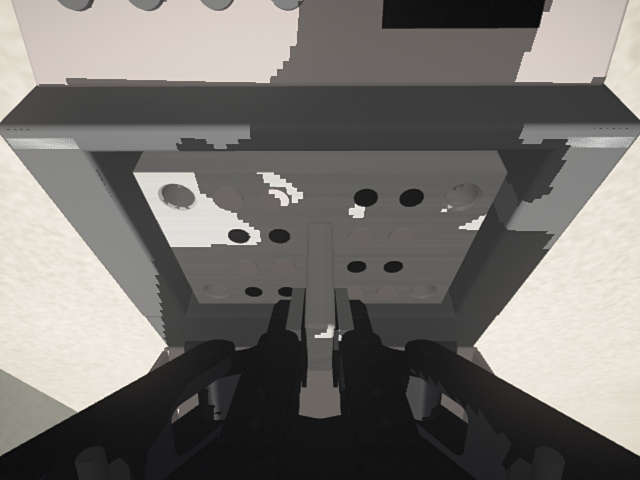

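Underside is at 64 mm, below the 73 mm pin tips, with no extra force and the plate unchanged in the hand, so all the pins are in the holes. Going down the rest of the way.

Emit:
{"method": "drive_tool", "body": {"slide": [[0,0,-2.5],[0,0,-5],[0,0,-7],[0,0,-8.5],[0,0,-9.5],[0,0,-10],[0,0,-10]], "turn": [[0,0,0],[0,0,0],[0,0,0],[0,0,0],[0,0,0],[0,0,0],[0,0,0]], "gripper": [0,0,0,0,0,0,0], "squeeze": 60}}

```text
t: 9.45
eef_pos: [0.5286, 0.1686, 0.0903]
tool_rot: [0.202, -0.674, -0.215, 0.677]
contact_force: [-3.3, -2.5, 4.2]
gripper_width: 0.107
```

```bash
python3 - <<'E'
from station import bot
from plan import *
for i in range(3): w=bot.read_camera("wrist")
o=bot.get_obs();print(o["t"],o["contact_force"],o["torque"])
cv2.imwrite("pics/w10.png",w["color"][:,:,::-1])
M=curR(o).as_matrix(); g=o["eef_pos"]-.0187*M[:,0]; print("g",g,M[2],"underside",g[2]-.0508)
im=w["color"][:,:,::-1]
a=cv2.resize(im[170:220,140:290],None,fx=3,fy=3,interpolation=cv2.INTER_CUBIC);b=cv2.resize(im[170:220,350:500],None,fx=3,fy=3,interpolation=cv2.INTER_CUBIC)
a2=cv2.resize(im[270:320,140:290],None,fx=3,fy=3,interpolation=cv2.INTER_CUBIC);b2=cv2.resize(im[270:320,350:500],None,fx=3,fy=3,interpolation=cv2.INTER_CUBIC)
cv2.imwrite("pics/w10z.png",cv2.resize(cv2.convertScaleAbs(np.vstack([np.hstack([a,b]),np.hstack([a2,b2])]),alpha=1.3),(800,267)))
E
```

```text
9.6 [-3.33921845 -3.30975029  4.86815213] [-0.44284105  0.53403898  0.40337827]
g [0.52880042 0.15804465 0.10574154] [-0.82642854 -0.56304085 -0.00093314] underside 0.05494153574745897
```

View pics/w10z.png

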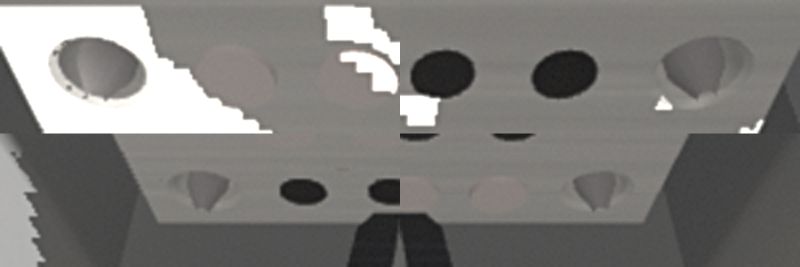

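All four pins show in their holes. The underside is at 54.9 mm and contact force is felt from the shoulders. Releasing.

Emit:
{"method": "drive_tool", "body": {"slide": [[0,0,0.5],[0,0,0.5],[0,0,0.5],[0,0,0.5],[0,0,0.5],[0,0,0.5]], "turn": [[0,0,0],[0,0,0],[0,0,0],[0,0,0],[0,0,0],[0,0,0]], "gripper": [0.15,0.2,0.3,0.4,0.45,0.45], "squeeze": 30}}

```text
t: 10.2
eef_pos: [0.5286, 0.1686, 0.0908]
tool_rot: [0.202, -0.674, -0.215, 0.677]
contact_force: [0.4, 0.0, 0.1]
gripper_width: 0.449
```

```bash
python3 - <<'E'
from station import bot
from plan import *
w=bot.read_camera("wrist")
o=bot.get_obs();print(o["t"],o["contact_force"],o["gripper_width"])
cv2.imwrite("pics/w11.png",w["color"][:,:,::-1])
for b in (.05,.12,.2):
  d,r=delta(o,curR(o),o["eef_pos"],hold=0,back=b);print(d.round(1))
E
```

```text
10.25 [0.18278057 0.11792522 0.25114459] 0.45421400804136813
[  0.5 -28.1  41.3]
[  1.2 -67.6  99.2]
[   2.  -112.6  165.3]
```

View pics/w11.png

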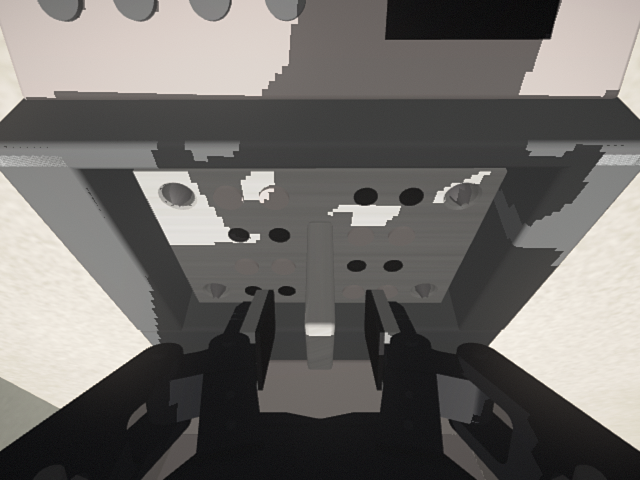

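Released; the plate stays put in the well with pins in the holes. I'll back out along the tool axis.

Emit:
{"method": "drive_tool", "body": {"slide": [[0,-8,12],[0,-20,29],[1,-34,50],[1,-50,73],[1,-67,98],[1,-84,123],[2,-100,147],[2,-113,165],[2,-113,165]], "turn": [[0,0,0],[0,0,0],[0,0,0],[0,0,0],[0,0,0],[0,0,0],[0,0,0],[0,0,0],[0,0,0]], "gripper": [0.45,0.45,0.45,0.45,0.45,0.45,0.45,0.45,0.45]}}

```text
t: 11.15
eef_pos: [0.5323, 0.0525, 0.259]
tool_rot: [-0.202, 0.677, 0.213, -0.675]
contact_force: [0.5, -0.2, -0.9]
gripper_width: 0.448
```

```bash
sed -i 's/O=.*;YAW/O=np.array([.5286,.1581]);YAW/' plan.py; python3 - <<'E'
from station import bot
from plan import *
w=bot.read_camera("wrist");o=bot.get_obs()
t=bot.read_camera("top");s=bot.read_camera("side")
crop(t,170,205,300,305,6,"pics/t12.png");crop(s,245,255,385,385,4,"pics/s12.png");cv2.imwrite("pics/w12.png",w["color"][:,:,::-1])
a=1.04; rr=np.hypot(.205,.02); 
for a in (1.0,1.04,1.08):
  th=a+np.arctan2(.02,.205); b=inc(.095-rr*np.cos(th),0,.08+rr*np.sin(th)); print(a,b)
  for sg in(1,-1):
    Rt=tgtR(YAW,.5,sg,jaw="a"); d,r=delta(o,Rt,b,hold=.014,back=.09); print(sg,d.round(1),r.round(3),np.linalg.norm(r))
print(o["t"],o["q"].round(2))
E
```

```text
1.0 [0.52857951 0.15916725 0.2633076 ]
1 [-2.  68.7 72.7] [-0.064 -0.818  1.342] 1.5731264518190362
-1 [-2.  68.7 72.7] [-0.088  0.821 -1.339] 1.57318940394457
1.04 [0.52843734 0.16657137 0.26691727]
1 [-2.2 76.1 76.3] [-0.064 -0.818  1.342] 1.5731264518190362
-1 [-2.2 76.1 76.3] [-0.088  0.821 -1.339] 1.57318940394457
1.08 [0.52829252 0.17411389 0.27022792]
1 [-2.3 83.6 79.6] [-0.064 -0.818  1.342] 1.5731264518190362
-1 [-2.3 83.6 79.6] [-0.088  0.821 -1.339] 1.57318940394457
11.2 [ 0.02  0.3   0.12  1.9  -0.69  1.15 -2.62]
```

View pics/t12.png

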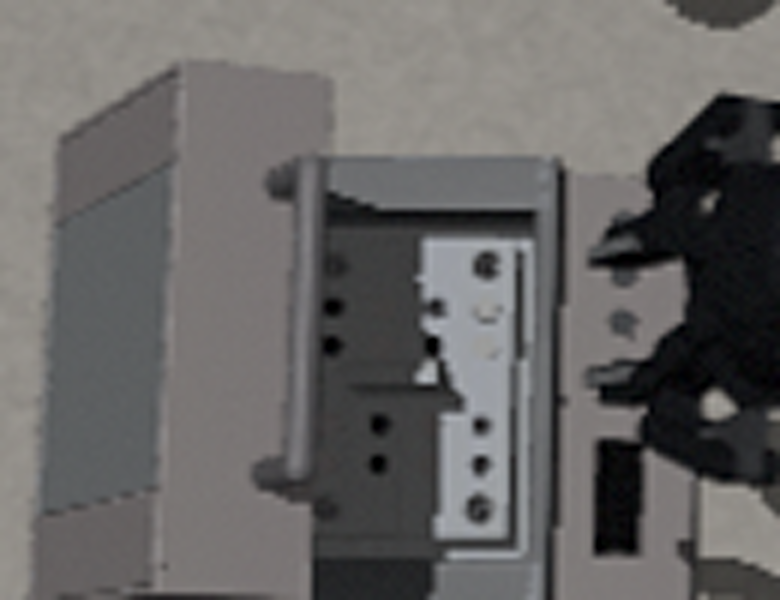

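View pics/w12.png

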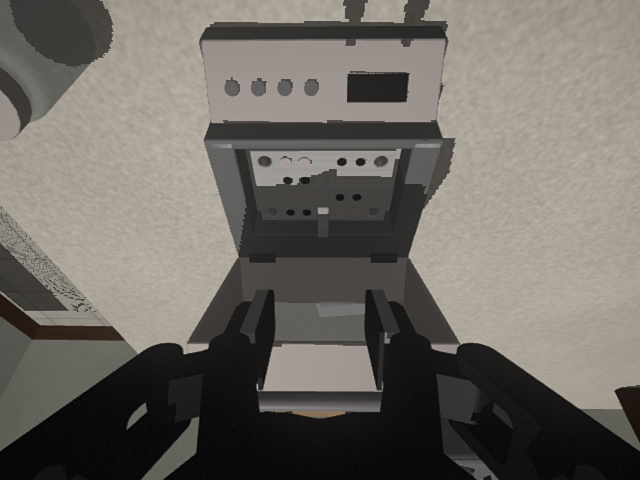

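View pics/s12.png

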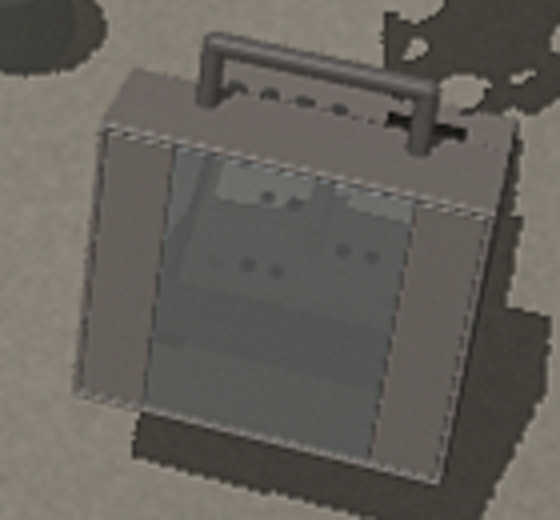

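The plate sits level with pins showing in its holes, and the hood hasn't moved. Next I turn the gripper 90° and move to the pre-grasp above the bar.

```bash
cat >> plan.py <<'E'
def bar(a,yoff=0):
    th=a+np.arctan2(.02,.205); rr=np.hypot(.205,.02); return inc(.095-rr*np.cos(th),yoff,.08+rr*np.sin(th))
E
python3 - <<'E'
from station import bot
from plan import *
o=bot.get_obs();Rt=tgtR(YAW,.45,1,jaw="a"); d,r=delta(o,Rt,bar(1.035),hold=.014,back=.09); print(o["eef_pos"],d.round(1),r.round(4))
for k in range(1,13): 
    print([round(x,3) for x in r*k/12], [round(x) for x in d*k/12])
E
```

```text
[0.53001181 0.05596251 0.25543412] [-0.9 76.6 79.5] [-0.1012 -0.7887  1.3605]
[np.float64(-0.008), np.float64(-0.066), np.float64(0.113)] [0, 6, 7]
[np.float64(-0.017), np.float64(-0.131), np.float64(0.227)] [0, 13, 13]
[np.float64(-0.025), np.float64(-0.197), np.float64(0.34)] [0, 19, 20]
[np.float64(-0.034), np.float64(-0.263), np.float64(0.454)] [0, 26, 26]
[np.float64(-0.042), np.float64(-0.329), np.float64(0.567)] [0, 32, 33]
[np.float64(-0.051), np.float64(-0.394), np.float64(0.68)] [0, 38, 40]
[np.float64(-0.059), np.float64(-0.46), np.float64(0.794)] [-1, 45, 46]
[np.float64(-0.067), np.float64(-0.526), np.float64(0.907)] [-1, 51, 53]
[np.float64(-0.076), np.float64(-0.592), np.float64(1.02)] [-1, 57, 60]
[np.float64(-0.084), np.float64(-0.657), np.float64(1.134)] [-1, 64, 66]
[np.float64(-0.093), np.float64(-0.723), np.float64(1.247)] [-1, 70, 73]
[np.float64(-0.101), np.float64(-0.789), np.float64(1.361)] [-1, 77, 79]
```

Emit:
{"method": "drive_tool", "body": {"slide": [[0,0,10],[0,0,20],[0,0,32],[0,5,44],[0,10,56],[0,18,66],[0,26,72],[0,36,76],[0,46,79],[0,56,79]], "turn": [[-0.008,-0.066,0.113],[-0.017,-0.131,0.227],[-0.025,-0.197,0.34],[-0.034,-0.263,0.454],[-0.042,-0.329,0.567],[-0.051,-0.394,0.68],[-0.059,-0.46,0.794],[-0.067,-0.526,0.907],[-0.076,-0.592,1.02],[-0.084,-0.657,1.134]], "gripper": [0.45,0.45,0.45,0.45,0.45,0.45,0.45,0.45,0.45,0.45]}}

```text
t: 12.3
eef_pos: [0.5293, 0.1133, 0.3336]
tool_rot: [0.291, 0.633, 0.562, -0.445]
contact_force: [0.9, -1.0, 0.2]
gripper_width: 0.445
```

```bash
python3 - <<'E'
from station import bot
from plan import *
o=bot.get_obs();Rt=tgtR(YAW,.45,1,jaw="a"); d,r=delta(o,Rt,bar(1.035),hold=.014,back=.09); print(o["eef_pos"],o["q"].round(2),d.round(1),r.round(4))
E
```

```text
[0.52926393 0.11334353 0.33357191] [ 0.01  0.2  -0.07  1.79 -0.5   1.2  -1.67] [-0.2 19.2  1.3] [-0.0164 -0.131   0.2202]
```

Emit:
{"method": "drive_tool", "body": {"slide": [[0,10,1],[0,19,1],[0,19,1],[0,19,1]], "turn": [[-0.008,-0.066,0.11],[-0.016,-0.131,0.22],[-0.016,-0.131,0.22],[-0.016,-0.131,0.22]], "gripper": [0.45,0.45,0.45,0.45]}}

```text
t: 12.7
eef_pos: [0.5287, 0.1326, 0.3337]
tool_rot: [0.378, 0.593, 0.605, -0.373]
contact_force: [-0.1, -0.2, -0.5]
gripper_width: 0.449
```

```bash
python3 - <<'E'
from station import bot
from plan import *
w=bot.read_camera("wrist");t=bot.read_camera("top");s=bot.read_camera("side");w=bot.read_camera("wrist")
o=bot.get_obs();Rt=tgtR(YAW,.45,1,jaw="a")
for b in (.09,.03,0): d,r=delta(o,Rt,bar(1.035),hold=.014,back=b); print(o["eef_pos"],d.round(1),r.round(4))
print([proj(w,bar(1.035,y)).round(1).tolist() for y in (-.055,0,.055)])
crop(t,170,205,300,305,6,"pics/t13.png");crop(s,240,220,400,340,5,"pics/s13.png");cv2.imwrite("pics/w13.png",w["color"][:,:,::-1])
E
```

```text
[0.52933482 0.13168902 0.33421113] [-0.2  0.9  0.7] [-0.0002 -0.0014  0.0024]
[0.52933482 0.13168902 0.33421113] [ -0.7  27.  -53.3] [-0.0002 -0.0014  0.0024]
[0.52933482 0.13168902 0.33421113] [ -1.   40.  -80.3] [-0.0002 -0.0014  0.0024]
[[318.9, 164.4], [319.2, 253.1], [319.6, 330.7]]
```

View pics/w13.png

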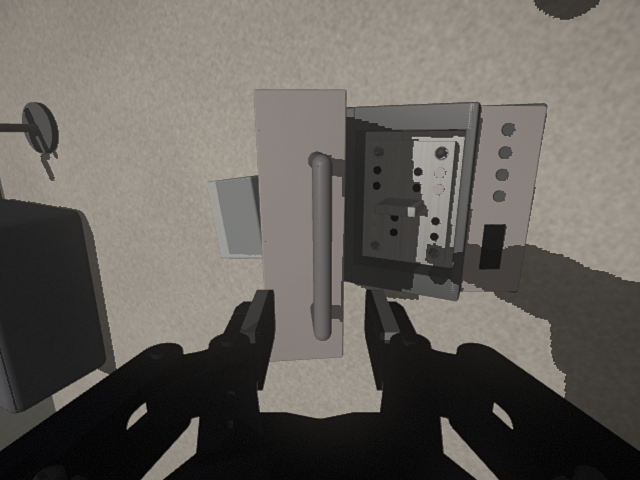

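View pics/s13.png

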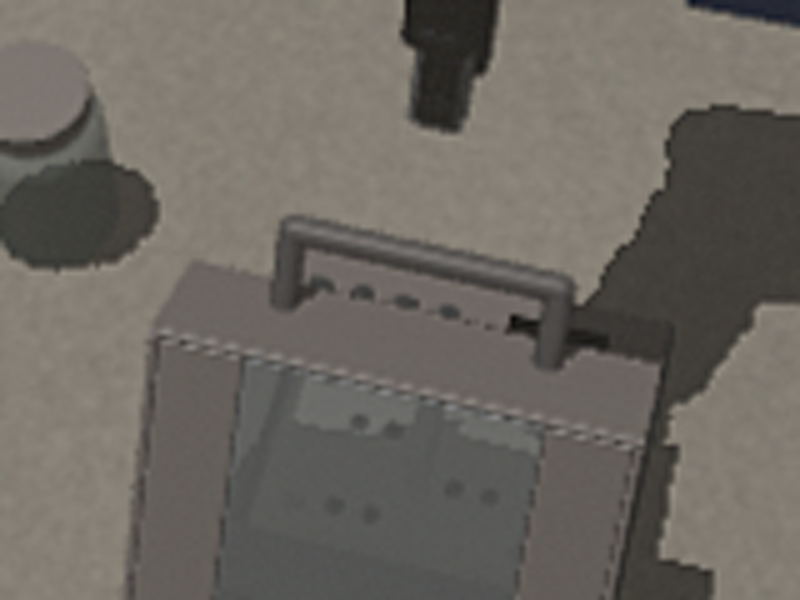

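The bar is seen centred at column 320, rows 157–335, as predicted (319; 164–331). Descending on it and closing.

Emit:
{"method": "drive_tool", "body": {"slide": [[0,10,-20],[0,20,-40],[-1,29,-57],[-1,35,-70],[-1,39,-78],[-1,40,-80],[-1,40,-80],[-1,40,-80]], "turn": [[0,0,0],[0,0,0],[0,0,0],[0,0,0],[0,0,0],[0,0,0],[0,0,0],[0,0,0]], "gripper": [0.45,0.45,0.45,0.45,0.45,0.45,0.45,0.45]}}

```text
t: 13.7
eef_pos: [0.529, 0.1712, 0.2549]
tool_rot: [0.379, 0.594, 0.604, -0.373]
contact_force: [0.8, -1.2, -0.2]
gripper_width: 0.45
```

```bash
python3 - <<'E'
from station import bot
from plan import *
w=bot.read_camera("wrist");o=bot.get_obs();Rt=tgtR(YAW,.45,1,jaw="a")
d,r=delta(o,Rt,bar(1.035),hold=.014); print(o["t"],o["contact_force"],d.round(1),r.round(4))
cv2.imwrite("pics/w14.png",w["color"][:,:,::-1])
E
```

```text
13.75 [ 0.46544731  1.2088905  -0.43568577] [-0.6  0.4 -1.1] [-0.0003 -0.0001  0.0033]
```

View pics/w14.png

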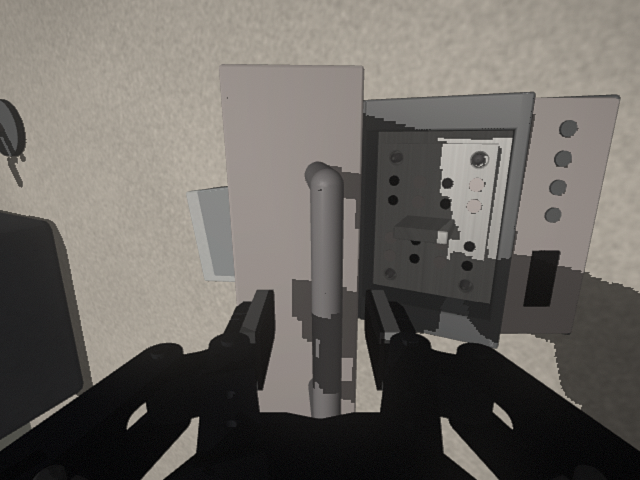

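Emit:
{"method": "drive_tool", "body": {"slide": [[0,-1,-0.5],[0,-1,-0.5],[0,-1,-0.5],[0,-1,-0.5],[0,-1,-0.5],[0,-1,-0.5],[0,-1,-0.5]], "turn": [[0,0,0],[0,0,0],[0,0,0],[0,0,0],[0,0,0],[0,0,0],[0,0,0]], "gripper": [0.38,0.3,0.22,0.16,0.1,0.05,0.05], "squeeze": 25}}

```text
t: 14.45
eef_pos: [0.5291, 0.1699, 0.2545]
tool_rot: [0.379, 0.594, 0.604, -0.373]
contact_force: [-0.3, -3.5, 2.2]
gripper_width: 0.129
```

```bash
python3 - <<'E'
from station import bot
from plan import *
w=bot.read_camera("wrist");o=bot.get_obs();print(o["t"],o["contact_force"],o["gripper_width"],o["eef_pos"],o["q"].round(2))
cv2.imwrite("pics/w15.png",w["color"][:,:,::-1])
M=curR(o).as_matrix();p=o["eef_pos"]-.014*M[:,0];h=inc(.095,0,.08);v=p-h;a=np.radians(YAW)
xi=v[0]*np.cos(a)+v[1]*np.sin(a);print("r",np.hypot(xi,v[2]),"ang",np.arctan2(v[2],-xi)-np.arctan2(.02,.205))
E
```

```text
14.5 [-0.60805415 -2.47183917  2.65575404] 0.1280502598953119 [0.52906314 0.16995069 0.25454739] [-0.05  0.26 -0.14  1.9  -0.5   0.97 -1.46]
r 0.207345184593469 ang 1.0285600254465814
```

View pics/w15.png

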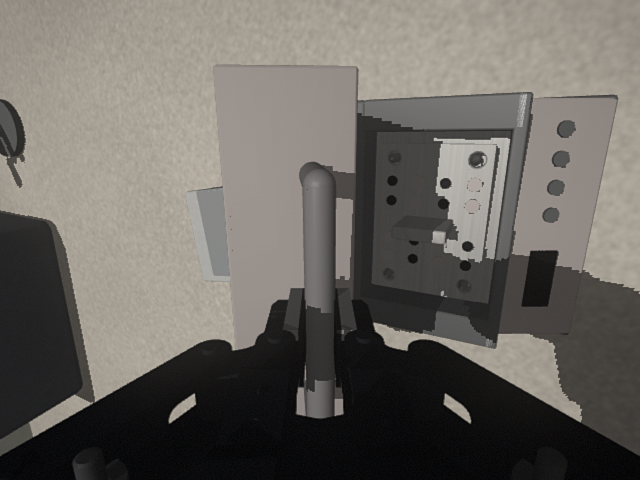

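The bar is held: width about 11 mm, radius 207 mm as expected. I'll compute the closing arc.

```bash
python3 - <<'E'
from plan import *
a0=1.03
for a in np.arange(1.0,-.011,-.03): print(round(a,2),((bar(a)-bar(a0))*1000).round(1).tolist())
E
```

```text
1.0 [0.1, -5.5, -2.7]
0.97 [0.2, -11.0, -5.6]
0.94 [0.3, -16.4, -8.7]
0.91 [0.4, -21.6, -11.9]
0.88 [0.5, -26.8, -15.3]
0.85 [0.6, -31.9, -18.8]
0.82 [0.7, -36.8, -22.5]
0.79 [0.8, -41.7, -26.3]
0.76 [0.9, -46.4, -30.3]
0.73 [1.0, -51.0, -34.4]
0.7 [1.1, -55.5, -38.7]
0.67 [1.1, -59.9, -43.1]
0.64 [1.2, -64.1, -47.6]
0.61 [1.3, -68.2, -52.2]
0.58 [1.4, -72.1, -57.0]
0.55 [1.5, -75.9, -61.8]
0.52 [1.5, -79.6, -66.8]
0.49 [1.6, -83.1, -71.9]
0.46 [1.7, -86.4, -77.1]
0.43 [1.7, -89.6, -82.4]
0.4 [1.8, -92.6, -87.8]
0.37 [1.8, -95.5, -93.3]
0.34 [1.9, -98.2, -98.8]
0.31 [1.9, -100.7, -104.5]
0.28 [2.0, -103.1, -110.2]
0.25 [2.0, -105.3, -115.9]
0.22 [2.1, -107.3, -121.8]
0.19 [2.1, -109.1, -127.7]
0.16 [2.1, -110.8, -133.6]
0.13 [2.2, -112.3, -139.6]
0.1 [2.2, -113.6, -145.7]
0.07 [2.2, -114.7, -151.8]
0.04 [2.2, -115.6, -157.9]
0.01 [2.2, -116.4, -164.0]
```

Emit:
{"method": "drive_tool", "body": {"slide": [[0.1,-5.5,-2.7],[0.2,-11,-5.6],[0.3,-16.4,-8.7],[0.4,-21.6,-11.9],[0.5,-26.8,-15.3],[0.6,-31.9,-18.8],[0.7,-36.8,-22.5],[0.8,-41.7,-26.3],[0.9,-46.4,-30.3],[1.0,-51,-34.4]], "turn": [[0,0,0],[0,0,0],[0,0,0],[0,0,0],[0,0,0],[0,0,0],[0,0,0],[0,0,0],[0,0,0],[0,0,0]], "gripper": [0.05,0.05,0.05,0.05,0.05,0.05,0.05,0.05,0.05,0.05], "squeeze": 35}}

```text
t: 15.5
eef_pos: [0.5302, 0.1183, 0.2199]
tool_rot: [0.379, 0.594, 0.603, -0.373]
contact_force: [2.2, 3.8, -2.1]
gripper_width: 0.122
```

```bash
cat > st.py <<'E'
from station import bot
from plan import *
o=bot.get_obs();print(o["t"],o["contact_force"],o["gripper_width"],o["eef_pos"],o["q"].round(2))
M=curR(o).as_matrix();p=o["eef_pos"]-.014*M[:,0];h=inc(.095,0,.08);v=p-h;a=np.radians(YAW)
xi=v[0]*np.cos(a)+v[1]*np.sin(a);ang=np.arctan2(v[2],-xi)-np.arctan2(.02,.205);print("r",np.hypot(xi,v[2]),"ang",ang)
for t in np.arange(.67,-.03,-.03): print(round(t,2),((bar(t)-p)*1000).round(1).tolist())
E
python3 st.py
```

```text
15.5 [ 2.21478775  3.79136273 -2.12991637] 0.12186284489104811 [0.53016522 0.11833927 0.21985345] [ 0.03  0.3  -0.12  1.93 -0.52  0.95 -1.33]
r 0.20757877811020858 ang 0.727632340895286
0.67 [-0.6, -7.4, -9.5]
0.64 [-0.6, -11.6, -14.0]
0.61 [-0.5, -15.7, -18.6]
0.58 [-0.4, -19.7, -23.4]
0.55 [-0.3, -23.5, -28.3]
0.52 [-0.3, -27.1, -33.2]
0.49 [-0.2, -30.6, -38.3]
0.46 [-0.1, -33.9, -43.5]
0.43 [-0.1, -37.1, -48.8]
0.4 [-0.0, -40.2, -54.2]
0.37 [0.1, -43.0, -59.7]
0.34 [0.1, -45.7, -65.2]
0.31 [0.2, -48.3, -70.9]
0.28 [0.2, -50.6, -76.6]
0.25 [0.2, -52.8, -82.4]
0.22 [0.3, -54.8, -88.2]
0.19 [0.3, -56.7, -94.1]
0.16 [0.3, -58.3, -100.1]
0.13 [0.4, -59.8, -106.1]
0.1 [0.4, -61.1, -112.1]
0.07 [0.4, -62.2, -118.2]
0.04 [0.4, -63.2, -124.3]
0.01 [0.5, -63.9, -130.4]
-0.02 [0.5, -64.5, -136.6]
```

Tracking the arc with low forces. Continuing.

Emit:
{"method": "drive_tool", "body": {"slide": [[0.1,-3.9,-4.8],[0.1,-7.8,-8.7],[0.1,-12,-13.2],[0.2,-16,-17.8],[0.2,-20,-22.6],[0.3,-23.8,-27.5],[0.4,-27.4,-32.5],[0.4,-30.9,-37.6],[0.5,-34.2,-42.8],[0.6,-37.4,-48.1]], "turn": [[0,0,0],[0,0,0],[0,0,0],[0,0,0],[0,0,0],[0,0,0],[0,0,0],[0,0,0],[0,0,0],[0,0,0]], "gripper": [0.05,0.05,0.05,0.05,0.05,0.05,0.05,0.05,0.05,0.05], "squeeze": 35}}

```text
t: 16.5
eef_pos: [0.5309, 0.0808, 0.1713]
tool_rot: [0.379, 0.594, 0.603, -0.373]
contact_force: [4.1, -0.0, 1.1]
gripper_width: 0.12
```

```bash
python3 st.py | head -3; python3 st.py | tail -16; python3 - <<'E'
from station import bot
from h import *
s=bot.read_camera("side");crop(s,240,220,400,380,4,"pics/s16.png")
E
```

```text
16.5 [ 4.05383144 -0.04394855  1.08202684] 0.119617705391204 [0.53091894 0.08084641 0.1713144 ] [ 0.09  0.37 -0.11  1.97 -0.54  0.89 -1.21]
r 0.20643819515737122 ang 0.4302722565955951
0.67 [-1.4, 30.1, 39.1]
0.43 [-0.8, 0.4, -0.3]
0.4 [-0.8, -2.7, -5.7]
0.37 [-0.7, -5.5, -11.1]
0.34 [-0.6, -8.2, -16.7]
0.31 [-0.6, -10.8, -22.3]
0.28 [-0.6, -13.1, -28.0]
0.25 [-0.5, -15.3, -33.8]
0.22 [-0.5, -17.3, -39.7]
0.19 [-0.4, -19.2, -45.6]
0.16 [-0.4, -20.8, -51.5]
0.13 [-0.4, -22.3, -57.5]
0.1 [-0.4, -23.6, -63.6]
0.07 [-0.3, -24.7, -69.6]
0.04 [-0.3, -25.7, -75.7]
0.01 [-0.3, -26.4, -81.9]
-0.02 [-0.3, -27.0, -88.0]
```

View pics/s16.png

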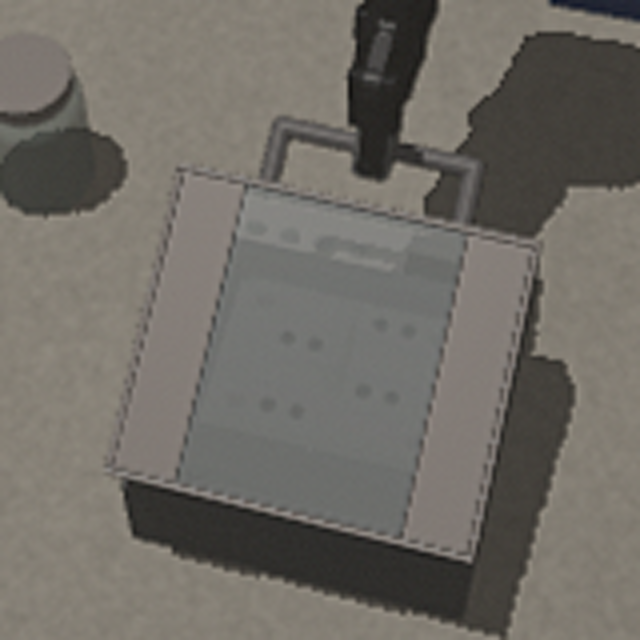

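The hood is following and the bar is still held. I'll slow down for the last part.

Emit:
{"method": "drive_tool", "body": {"slide": [[0,-2.7,-5.5],[0,-5.5,-11],[0,-8.2,-16.6],[0,-10.8,-22.2],[0,-13.1,-28],[0,-15.3,-33.8],[0,-17.3,-39.6],[0,-19.2,-45.5],[0,-20.8,-51.4],[0,-22,-56]], "turn": [[0,0,0],[0,0,0],[0,0,0],[0,0,0],[0,0,0],[0,0,0],[0,0,0],[0,0,0],[0,0,0],[0,0,0]], "gripper": [0.05,0.05,0.05,0.05,0.05,0.05,0.05,0.05,0.05,0.05], "squeeze": 35}}

```text
t: 17.55
eef_pos: [0.5312, 0.0583, 0.114]
tool_rot: [0.379, 0.595, 0.603, -0.373]
contact_force: [4.8, 1.3, 0.6]
gripper_width: 0.12
```

```bash
python3 st.py | head -2; python3 st.py | tail -7
```

```text
17.55 [4.84036873 1.32057179 0.58874591] 0.11977487206699182 [0.5311984  0.05825175 0.11403574] [ 0.14  0.46 -0.12  2.   -0.57  0.8  -1.1 ]
r 0.2063073865836804 ang 0.13080752443960453
0.16 [-0.7, 1.8, 5.8]
0.13 [-0.6, 0.3, -0.2]
0.1 [-0.6, -1.0, -6.3]
0.07 [-0.6, -2.1, -12.4]
0.04 [-0.6, -3.1, -18.5]
0.01 [-0.6, -3.8, -24.6]
-0.02 [-0.6, -4.4, -30.7]
```

Emit:
{"method": "drive_tool", "body": {"slide": [[-0.5,-0.8,-3.5],[-0.5,-1.3,-7],[-0.5,-1.8,-10],[-0.5,-2.3,-13],[-0.5,-2.7,-15.5],[-0.5,-3,-18],[-0.5,-3.3,-20],[-0.5,-3.5,-22],[-0.5,-3.6,-23],[-0.5,-3.6,-23]], "turn": [[0,0,0],[0,0,0],[0,0,0],[0,0,0],[0,0,0],[0,0,0],[0,0,0],[0,0,0],[0,0,0],[0,0,0]], "gripper": [0.05,0.05,0.05,0.05,0.05,0.05,0.05,0.05,0.05,0.05], "squeeze": 35}}

```text
t: 18.55
eef_pos: [0.5311, 0.0543, 0.0906]
tool_rot: [0.379, 0.595, 0.603, -0.373]
contact_force: [6.2, 0.4, -2.1]
gripper_width: 0.119
```

```bash
python3 st.py | head -2; python3 st.py | tail -3; python3 - <<'E'
from station import bot
from h import *
s=bot.read_camera("side");crop(s,240,220,400,380,4,"pics/s17.png")
s=bot.read_camera("wrist");cv2.imwrite("pics/w17.png",s["color"][:,:,::-1])
E
```

```text
18.55 [ 6.22625243  0.39567284 -2.11289793] 0.11923184277359093 [0.53110745 0.05429246 0.09060614] [ 0.15  0.49 -0.13  2.01 -0.58  0.76 -1.07]
r 0.2062264249791812 ang 0.015568567663455685
0.04 [-0.5, 0.9, 5.0]
0.01 [-0.5, 0.1, -1.2]
-0.02 [-0.5, -0.5, -7.3]
```

View pics/w17.png

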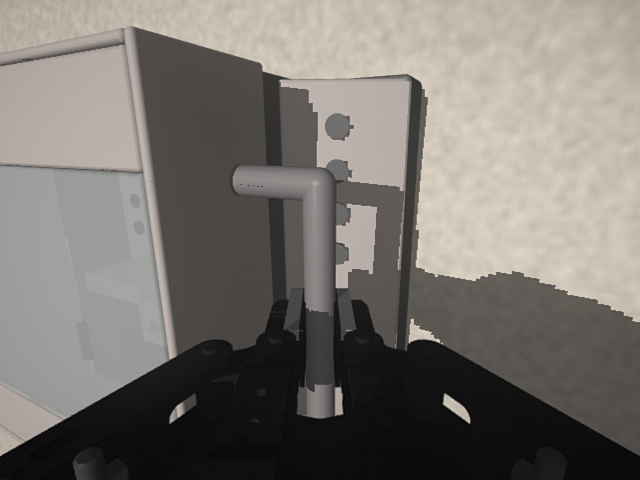

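Still carrying the hood at about 0.015 rad (Fz -2). I'll lower slowly until the rim pushes back.

Emit:
{"method": "drive_tool", "body": {"slide": [[-0.5,0,-1],[-0.5,0,-2],[-0.5,0,-3],[-0.5,0,-4],[-0.5,0,-4],[-0.5,0,-4]], "turn": [[0,0,0],[0,0,0],[0,0,0],[0,0,0],[0,0,0],[0,0,0]], "gripper": [0.05,0.05,0.05,0.05,0.05,0.05], "squeeze": 35}}

```text
t: 19.25
eef_pos: [0.5311, 0.0539, 0.0864]
tool_rot: [0.379, 0.595, 0.602, -0.373]
contact_force: [5.8, -1.2, -0.4]
gripper_width: 0.121
```

```bash
python3 st.py | head -2; python3 - <<'E'
from station import bot
from h import *
t=bot.read_camera("top");s=bot.read_camera("side");crop(s,240,220,400,380,4,"pics/s18.png");crop(t,170,205,300,315,6,"pics/t18.png")
E
```

```text
19.25 [ 5.82569708 -1.21237217 -0.44044115] 0.12069756329890043 [0.53113636 0.05392447 0.08640619] [ 0.15  0.5  -0.13  2.01 -0.59  0.75 -1.06]
r 0.2061547079015528 ang -0.004853282027019373
```

View pics/s18.png

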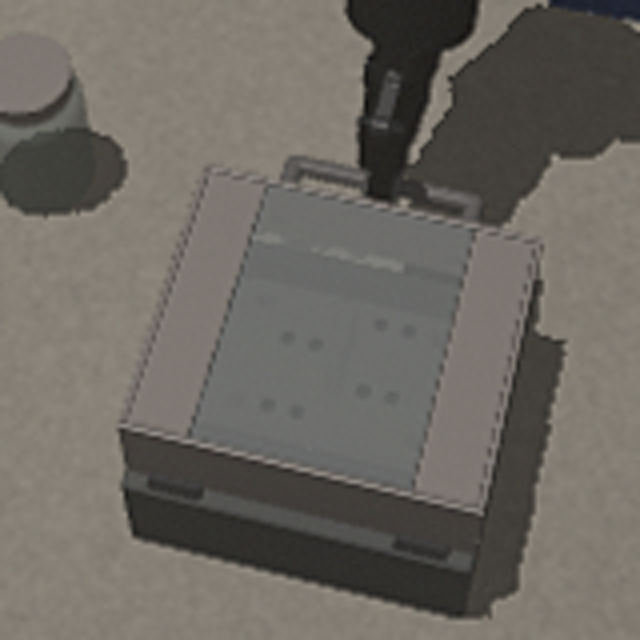

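Emit:
{"method": "drive_tool", "body": {"slide": [[0,0,-1],[0,0,-2],[0,0,-3],[0,0,-3],[0,0,-3]], "turn": [[0,0,0],[0,0,0],[0,0,0],[0,0,0],[0,0,0]], "gripper": [0.05,0.05,0.05,0.05,0.05], "squeeze": 35}}

```text
t: 19.85
eef_pos: [0.5313, 0.054, 0.0861]
tool_rot: [0.379, 0.595, 0.603, -0.372]
contact_force: [-4.6, -5.5, 27.4]
gripper_width: 0.124
```

```bash
python3 st.py | head -2
```

```text
19.85 [-4.64248755 -5.53466621 27.37720537] 0.12442750877603734 [0.53127505 0.05396862 0.08609923] [ 0.15  0.5  -0.13  2.01 -0.59  0.75 -1.06]
r 0.2061117625612075 ang -0.006395006516646665
```

The rim pushes back at 27 N and the height no longer changes, so the hood is fully closed. Ease off, then open a little.

Emit:
{"method": "drive_tool", "body": {"slide": [[0,0,0],[0,0,0],[0,0,0],[0,0,0],[0,0,0],[0,0,0],[0,0,0]], "turn": [[0,0,0],[0,0,0],[0,0,0],[0,0,0],[0,0,0],[0,0,0],[0,0,0]], "gripper": [0.05,0.05,0.16,0.22,0.26,0.28,0.28], "squeeze": 25}}

```text
t: 20.55
eef_pos: [0.5309, 0.0541, 0.0858]
tool_rot: [0.379, 0.595, 0.603, -0.372]
contact_force: [0.3, 0.2, -0.6]
gripper_width: 0.281
```

```bash
python3 - <<'E'
from station import bot
from h import *
w=bot.read_camera("wrist");cv2.imwrite("pics/w19.png",w["color"][:,:,::-1])
o=bot.get_obs();print(o["t"],o["contact_force"],o["gripper_width"])
for b in (.04,.1,.16):
  d,r=delta(o,curR(o),o["eef_pos"],hold=0,back=b);print(d.round(1))
E
```

```text
20.6 [ 0.625033   -0.63731018 -0.27795331] 0.2785813509284026
[  0.2 -17.4  36. ]
[  0.4 -43.6  90. ]
[  0.7 -69.7 144. ]
```

View pics/w19.png

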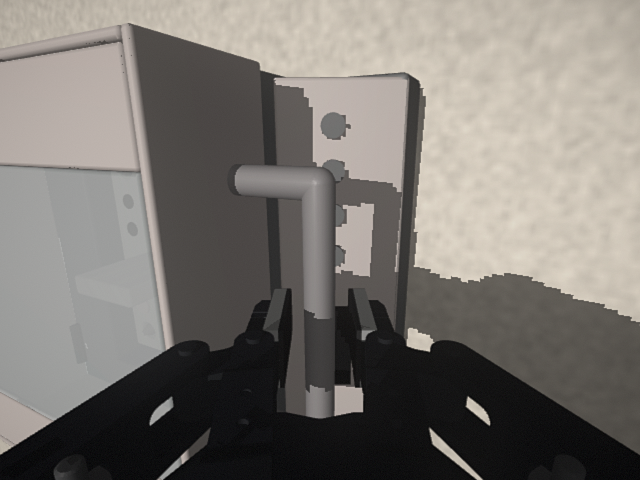

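Both pads are clear of the bar and the force is zero. Backing out.

Emit:
{"method": "drive_tool", "body": {"slide": [[0,-4,9],[0,-10,20],[0,-17,36],[0,-27,56],[0,-38,79],[0,-50,103],[0,-62,128],[0,-70,144],[0,-70,144]], "turn": [[0,0,0],[0,0,0],[0,0,0],[0,0,0],[0,0,0],[0,0,0],[0,0,0],[0,0,0],[0,0,0]], "gripper": [0.28,0.28,0.28,0.28,0.28,0.28,0.28,0.28,0.28]}}

```text
t: 21.5
eef_pos: [0.5326, -0.0183, 0.2332]
tool_rot: [0.381, 0.597, 0.601, -0.372]
contact_force: [-0.0, -0.6, -0.1]
gripper_width: 0.283
```

```bash
python3 - <<'E'
from station import bot
from plan import *
for i in range(3): t=bot.read_camera("top");
s=bot.read_camera("side");print(bot.get_obs()["contact_force"],bot.get_obs()["t"],bot.get_obs()["joint_vel"].round(3))
cv2.imwrite("pics/side20.png",s["color"][:,:,::-1]);cv2.imwrite("pics/top20.png",t["color"][:,:,::-1]);crop(s,240,220,400,380,4,"pics/s20.png")
crop(t,120,150,320,320,4,"pics/t20.png")
print([proj(s,bar(0,y)).round(1) for y in(-.055,.055)],[proj(t,bar(0,y)).round(1) for y in(-.055,.055)])
E
```

```text
[ 0.54750887 -0.54730505  0.23618102] 21.7 [-0.005  0.009  0.     0.002  0.    -0.001  0.   ]
[array([311.9, 259.6]), array([356.4, 269.5])] [array([279.3, 245.8]), array([278.3, 288.9])]
```

View pics/s20.png

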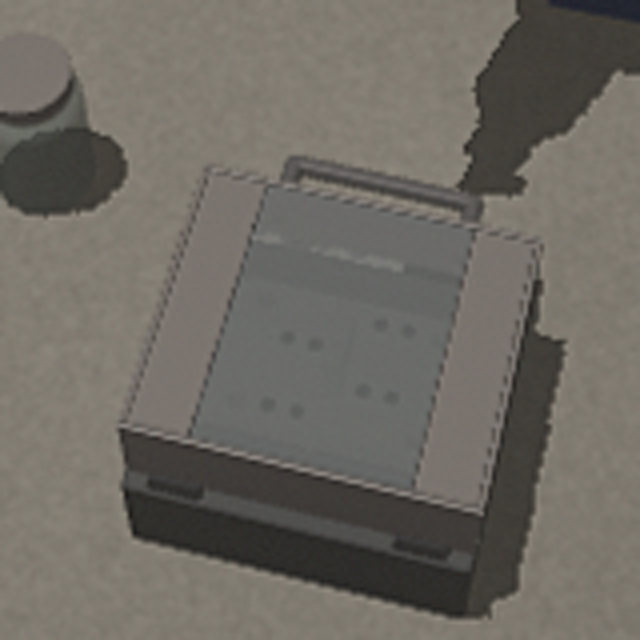

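View pics/top20.png

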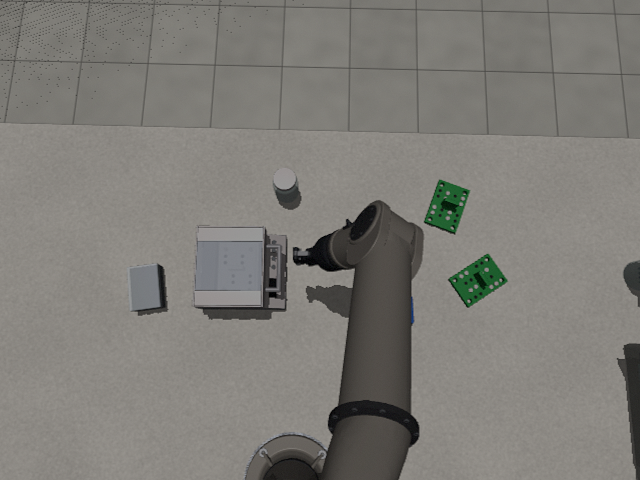

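The hood lies flat on the rim, with the bar at (312,261)–(359,272) against a closed-hood prediction of (312,260)–(356,269). The bystanders haven't moved. Handing in.

```bash
python3 - <<'E'
from station import bot
print(bot.hand_in())
E
```

```text
the job is handed in; nothing more can be done
None
```

The aluminium plate is on its four posts in the incubator, the hood is closed on the rim, and the robot is touching nothing. I handed the job in at about 21.7 s of the 67 s allowed; the hand-in gives no verdict.

- **Plate:** I carried it in under the half-open hood with the tool leaning, and lowered it onto the pins. Before release its underside measured 54.9 mm (nominal 55), and the wrist camera showed a pin in all four holes. After release it stayed level in the same place.
- **Hood:** I held the bar the whole way down, slowing at the end, so it never fell. At the rim it stopped moving and pushed back at 27 N. After release the contact force was about zero and the bar was within about 4 pixels of where it should be when closed.
- **Bystanders:** In the last pictures the tip box, the bottle and both green plates stand where they started. The rack was mostly hidden behind the arm, but I saw no contact with it.
- **What disagreed:** The top and wrist cameras placed the pins about 2 mm apart. I used the wrist camera because its view of the held plate's holes matched the arm, and the pins went in without extra force.

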